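# Add the large slotted weight to the hanger of a spring balance

### The job

For the physics homework set up on the coffee table, take the largest slotted weight from the wooden rack and slide it sideways onto the stem of the hanger under the spring balance, with its slot turned to the opposite side from the slot of the weight already there, so that it lies flat and centred on that weight. Let it down gently until the spring carries it, without the hanger bobbing or being dragged to the end of its travel, do not force the thin stem, and leave the other things on the table where they are.

Things in the scene. Friction and masses are not known exactly. Their poses are not given: they have to be found in the camera images.
- weight: the largest slotted weight: brass disc 56 mm in diameter, 10 mm thick, flat on the rack; straight slot 8 mm wide from the rim (mouth flared to 11) to 3 mm past the centre. Mass 0.12 to 0.34 kg. Origin: centre of its underside, on the stem's axis when the stem is at the slot's closed end. x points out through the slot's mouth (at the start within 0.5 rad of the rack's x), z up
- weight_mouth (a point): middle of the large weight's slot mouth: on its rim, 28 mm from its centre, at half thickness
- weight_on: the weight already on the hanger: brass disc 44 mm in diameter, 8 mm thick, lying loose on the hanger's plate around the stem, with a slot of the same width. Origin: centre of its underside; x points out through its slot's mouth, which faces roughly towards the robot (within 0.85 rad of the world's -x), z up
- hanger (a joint): how far the hanger is drawn down out of the spring balance, in m: 0 at the start (hanger and first weight at rest), growing downwards; travel ends at 0.100. A soft, lightly damped spring: the large weight draws it down by some centimetres, the heavier the farther. It slides only up and down; sideways the stem is stiff
- seat (a point): on the stem's axis at the top face of the hanger's round plate (44 mm in diameter, 5 mm thick), 125 mm above the table at the start; moves with the hanger. The stem, a steel rod 6 mm in diameter, rises from here 98 mm to a collar 19 mm in diameter, above which a 5 mm rod enters the balance's tube
- stand: retort stand, fixed: base plate 185 x 130 mm, 15 mm high (50 mm before to 135 mm behind the origin); column 12 mm in diameter, 474 mm high, 100 mm behind the origin; clamp arm at 370 mm holding the upright tube of the spring balance, 24 mm in diameter, from 280 to 442 mm over the hanger. Origin: on the table below the stem's axis; x points from stem to column (away from the robot and to its left), z up
- rack: dark wooden weight rack, fixed: plank 56 x 236 x 8 mm, long along its y; three lands 44 mm (x) by 26 mm (y), tops at 30 mm, at y = -90, 0, 90 mm, so the large disc overhangs its land on both y sides; on each a dowel, 6 mm in diameter, 5 mm high, stands in the slot of the weight there. Origin: centre of its underside; x points away from the robot
- weight_mid: spare slotted weight on the rack, 44 mm in diameter, 8 mm thick; to be left alone. Origin: centre of its underside
- weight_small: spare slotted weight on the rack, 36 mm in diameter, 6 mm thick; to be left alone. Origin: centre of its underside
- lantern: small battery lantern with a toggle switch, 80 mm in diameter, 160 mm high with its bail. Origin: centre of its underside
- bowl: cut-glass candy bowl with a brass twist cap, 104 mm in diameter, 111 mm high. Origin: centre of its underside
- ashtray: green ceramic ashtray, 116 mm in diameter, 30 mm high. Origin: centre of its underside
- coaster_a: round brown plastic coaster, 90 mm in diameter, 5 mm thick. Origin: centre of its underside
- coaster_b: a second such coaster. Origin: centre of its underside
- spinning_top: wooden spinning top, 50 mm in diameter, lying on its cone. Origin: on the table below it
Mind the look-alikes: they are no part of the job. What is shaped like the weight but blue or orange is not meant.

How it is judged:
By the outcome, as a careful person would: the job done as asked, in the order asked, and still so for the second after the job is handed in, with the robot touching nothing.
It also fails if it takes over 69 s, if anything falls off the work surface, if the arm or the gripper's body presses on something with over 40 N, if the wrist force passes 120 N, or if a joint passes its speed limit or range.

### The arm

A 6-joint arm with a two-finger parallel gripper is mounted at the origin on the work surface. World frame = base frame: x ahead of the robot, y to its left, z up, the work surface at z = 0. Lengths are in mm, angles in degrees, forces in N, time in s.
With the tool pointing down it reaches from about 350 to 850 mm from the base axis. Payload 8.1 kg.
Tool frame: the origin (TCP) lies at the very end of the fingers, on their centre line; the grasp point (between the pads) lies r.tcp_to_grasp behind it (r.tcp_to_grasp is the distance from the TCP to the grasp point, in mm); z points along the fingers, y is the line along which they close (so a half turn about z gives the same grasp; the last joint's range is limited). The gripper opens to 85 mm and grips with 20 to 120 N. Pads are 22 mm wide; open, the fingers measure 114 mm over their backs; the gripper's body (76 mm by 85 mm) begins 54 mm behind the grasp point. The pads swing forward as they close: fully open they stand 13 mm farther back than shut.
Start: joints at [58.992, 7.471, 85.268, -0, 87.261, -4.893], TCP at [264.089, 538.76, 231.292] pointing down, gripper open.
Joint ranges: [-169.43, 169.43], [-51.17, 129.36], [1.28, 143.12], [-76.62, 256.62], [0, 156.53], [-152.29, 152.29]. Speed limits (degrees/s): [136.94, 136.94, 159.86, 180, 180, 180].

### API

Orientations are given as [roll, pitch, yaw] about the fixed x, y, z axes, in that order (R = Rz(yaw) Ry(pitch) Rx(roll)).
In Python, from bench import r gives the robot as it stands.
- The arm moves only by the shell command python3 -m handwheel 'ROWS' [OPENING] [FORCE]. ROWS is JSON, a list of rows, each a list of 4 numbers: the shift along the tool's x, y, z in m, then the turn about the tool's z in degrees. A call has 1 to 10 rows; each row shifts and turns the commanded pose from where the row before left it, along the tool's axes as they then stand; what a row does not reach is not made up. A row lasts 1/10 s, in which the tool goes at most 50 mm and 8.59 degrees, less where a joint would pass 70% of its speed; a pose out of reach is approached as far as the arm can. A call is refused whole if a number of a shift passes 0.05 or a number of a turn 8.59, either way. A call with a gripper value outside its range is refused whole. OPENING is the finger opening in m, from 0 to 0.0854, set as the call begins (- or left out, the last holds). The fingers move at their own pace and stop on an object; FORCE is the grip in N (left out, the last holds). Time passes only in rows, so rows that do not move let the fingers close. It gives the time, the measured TCP pose, the force, the opening and the grip force at its end, in the units of the state.
- r.sense(): the state, without advancing time (a new reading comes with each control period).
- r.snapshot(name): name is "scene" or "top"; returns the picture (480x640x3 uint8, red, green, blue); there is no depth.
- r.camera_params(name): a dict with "fx", "fy", "cx", "cy" (pixels), "R" (3x3) and "t" (3): a world point X has camera coordinates R X + t. Camera axes: x right, y down, z forward; pixel columns grow to the right and rows downward; lengths in mm; the calibration is good to about 2 mm. A picture is of the moment at which its call begins. camera_params takes no time and is no camera call.
- r.hand_in(): hands the job in; it is judged then, once.
The state is a dict: "time": time; "joint_pos": joint angles; "qd": joint speeds; "joint_efforts": joint torques, N m; "tool_pos": TCP position; "tcp_rot": TCP orientation; "ft_force": force on the tool from outside, world axes, zero at the start; "wrist_torque": the same for the moment, N m; "finger_gap": finger opening in mm; "grip_force": force on a finger pad.
Only numpy, scipy, OpenCV 4.12 (cv2) and the standard library are available. Lean on these libraries where they do the work, as an engineer would, in place of code of your own. Each camera call takes 0.05 s, during which the arm holds its last target. There are 200 camera calls.

## Working session

There is one attempt and no reset: what is moved stays moved. The work goes in short steps, Python scripts to look and compute and a shell command to move; the robot and the scene stay as the last step left them, time stands still between calls to the robot, and variables do not carry over. Pictures are saved under pics/ and viewed, at most 10 in all, crops included, and the job is handed in when it is done.

```bash
mkdir -p pics; ls; python3 - <<'E'
from bench import r
import cv2,numpy as np
for n in("scene","top"):
    im=r.snapshot(n);cv2.imwrite(f"pics/{n}0.png",im[:,:,::-1])
    p=r.camera_params(n);print(n,p["fx"],p["fy"],p["cx"],p["cy"],np.round(p["R"],4).tolist(),np.round(p["t"],1).tolist())
s=r.sense();print(s["tool_pos"],s["tcp_rot"],s["finger_gap"],r.tcp_to_grasp,s["time"])
E
```

```text
pics
scene 549.5930580268006 549.5930580268006 322.7121400076763 240.85201029289837 [[-0.8752, 0.4837, -0.0005], [0.2566, 0.4634, -0.8482], [-0.4101, -0.7425, -0.5297]] [516.7, -53.3, 1693.2]
top 511.9825478529469 511.9825478529469 313.2780929944618 239.11030335050026 [[0.0125, -0.9999, 0.0035], [-0.9904, -0.0129, -0.1376], [0.1377, -0.0017, -0.9905]] [17.4, 591.7, 1061.4]
[263.81515941 538.31561789 230.3279397 ] [-1.79901319e+02 -9.03711700e-03  1.53886458e+02] 85.32703612631626 18.700000000000003 0.1
```

View pics/scene0.png

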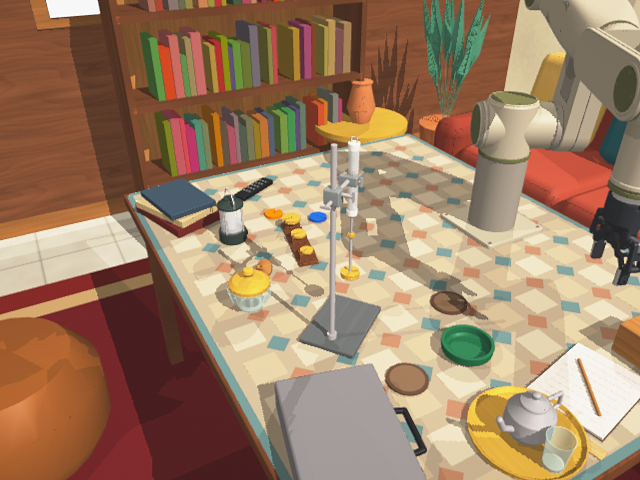

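View pics/top0.png

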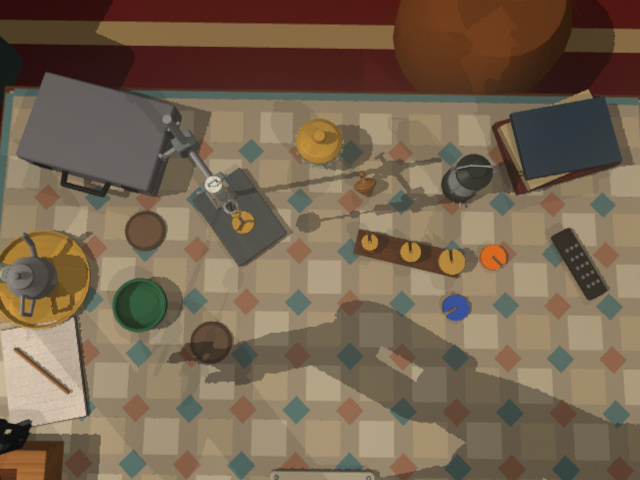

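The scene view shows brass weights on the rack at about (291,219), (299,235) and (306,250), and the hanger plate at (350,271). In the top view:

- **Candidates on the rack:** brass discs at (452,262), the largest, then (411,251) and (370,241).
- **Look-alikes:** the blue disc (456,308), the orange disc (493,257) and the weight on the hanger (243,222).

I choose (452,262) and will check it in a crop.

```bash
cat > h.py <<'E'
from bench import r
import cv2,numpy as np
from scipy.optimize import least_squares
P={n:r.camera_params(n) for n in("scene","top")}
def proj(n,X):
    p=P[n];c=np.atleast_2d(X)@np.array(p["R"]).T+np.array(p["t"])
    return np.c_[p["fx"]*c[:,0]/c[:,2]+p["cx"],p["fy"]*c[:,1]/c[:,2]+p["cy"]]
def ray(n,uv):
    p=P[n];R=np.array(p["R"]);d=R.T@np.array([(uv[0]-p["cx"])/p["fx"],(uv[1]-p["cy"])/p["fy"],1]);return -R.T@np.array(p["t"]),d
def atz(n,uv,z):
    o,d=ray(n,uv);return o+d*(z-o[2])/d[2]
def tri(a,b):
    f=lambda X:np.r_[proj("scene",X)[0]-a,proj("top",X)[0]-b]
    s=least_squares(f,[500,0,50.]);return s.x.round(1),np.round(s.fun,2)
def crop(im,x,y,w,h,k): return cv2.resize(im[y:y+h,x:x+w],None,fx=k,fy=k,interpolation=cv2.INTER_CUBIC)
E
python3 - <<'E'
from h import *
t=cv2.imread("pics/top0.png");s=cv2.imread("pics/scene0.png")
a=np.hstack([crop(t,345,220,130,75,5)[:,:650],np.zeros((375,150,3),np.uint8)])
a=np.hstack([crop(t,350,226,120,56,5),crop(t,223,200,40,56,5)])   # 600+200 x 280
b=np.hstack([crop(s,265,205,65,64,5)[:320],crop(s,320,205,65,80,4),crop(s,320,205,1,80,4)[:, :0]][:1]+[crop(s,319,221,70,64,5),np.zeros((320,125,3),np.uint8)])
cv2.imwrite("pics/c1.png",np.vstack([a,b]))
E
```

```text
(no output)
```

View pics/c1.png

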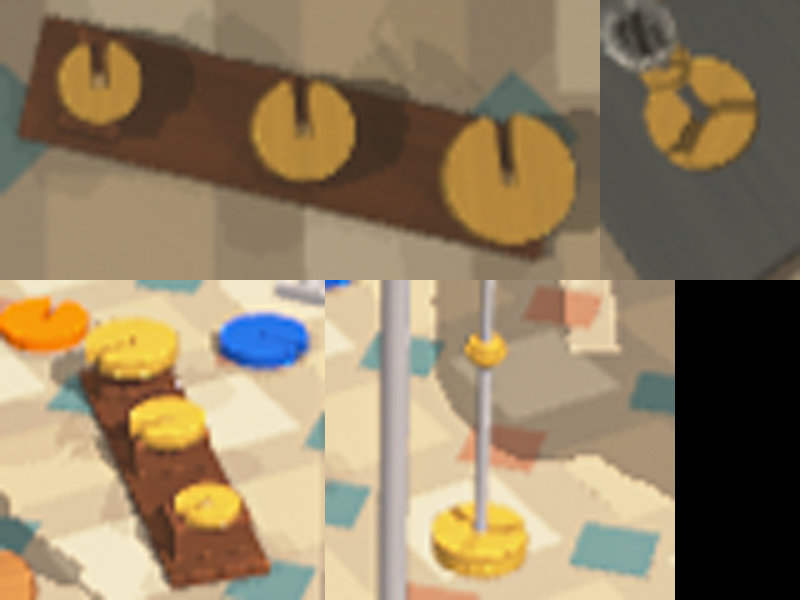

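Checked: the largest brass disc on the rack is at the near-right end, top view (452,262), with its slot mouth at about (450.6,249). The weight on the hanger has its slot pointing down-left in the top view, at about (239,230); the line running right from the stem is its shadow. Next I measure from both views.

```bash
python3 - <<'E'
from h import *
im={n:cv2.imread(f"pics/{n}0.png") for n in("scene","top")}
def mask(n,x,y,rad):
    h=cv2.cvtColor(im[n],cv2.COLOR_BGR2HSV);m=cv2.inRange(h,(14,140,120),(30,255,255))
    k,l,st,c=cv2.connectedComponentsWithStats(m)
    y0,x0=np.mgrid[:480,:640];near=((x0-x)**2+(y0-y)**2<rad**2)
    ids=np.bincount(l[near&(l>0)]);i=ids.argmax();mm=(l==i).astype(np.uint8)
    cs=max(cv2.findContours(mm,0,1)[0],key=cv2.contourArea);return cv2.convexHull(cs).reshape(-1,2).astype(float),st[i]
a=np.linspace(0,2*np.pi,60,endpoint=False);C=np.c_[np.cos(a),np.sin(a),0*a]
def sil(n,X,rad,h):
    p=np.r_[proj(n,X+rad*C),proj(n,X+rad*C+[0,0,h])];hl=cv2.convexHull(p.astype(np.float32)).reshape(-1,2);return hl
def cen(h):
    m=cv2.moments(h.astype(np.float32).reshape(-1,1,2));return np.array([m["m10"],m["m01"]])/m["m00"]
for nm,s,t,rad,h in(("big",(291,219),(452,262),28,10),("mid",(299,235),(411,252),22,8),("hang",(350,271),(247,220),22,13)):
    hs,_s=mask("scene",*s,6);ht,_t=mask("top",*t,6);tc=np.r_[cen(hs),cen(ht)]
    f=lambda X:np.r_[cen(sil("scene",X,rad,h)),cen(sil("top",X,rad,h))]-tc
    q=least_squares(f,[600,0,40.]);print(nm,q.x.round(1),q.fun.round(2),_s,_t)
    X=q.x+[0,0,h]
    # polar brightness on top face
    g=cv2.cvtColor(im["top"],cv2.COLOR_BGR2GRAY);g2=cv2.cvtColor(im["scene"],cv2.COLOR_BGR2GRAY)
    ang=np.arange(-180,180,6);pr=[]
    for n,gg in(("top",g),("scene",g2)):
        row=[]
        for A in np.radians(ang):
            p=proj(n,np.array([X+k*rad*np.array([np.cos(A),np.sin(A),0]) for k in(.45,.6,.75,.88)])).astype(np.float32)
            row.append(int(cv2.remap(gg,p[:,0],p[:,1],1).mean()))
        print(n,list(zip(ang.tolist(),row)) if n=="top" else row)
for z,u in((0,(199,193)),(0,)*0 or (15,(239,265))):print(atz("top",u,z))
E
```

```text
big [588.3   0.   40.6] [  40.85   47.66 -126.26  -21.03] [265 208  35  17 333] [438 249  27  26 511]
top [(-180, 134), (-174, 134), (-168, 134), (-162, 134), (-156, 134), (-150, 135), (-144, 134), (-138, 134), (-132, 134), (-126, 134), (-120, 134), (-114, 135), (-108, 136), (-102, 138), (-96, 143), (-90, 146), (-84, 147), (-78, 146), (-72, 147), (-66, 146), (-60, 146), (-54, 146), (-48, 146), (-42, 146), (-36, 146), (-30, 146), (-24, 146), (-18, 146), (-12, 146), (-6, 146), (0, 146), (6, 146), (12, 146), (18, 146), (24, 146), (30, 146), (36, 146), (42, 146), (48, 146), (54, 146), (60, 146), (66, 146), (72, 146), (78, 146), (84, 146), (90, 146), (96, 143), (102, 138), (108, 137), (114, 135), (120, 134), (126, 135), (132, 134), (138, 134), (144, 135), (150, 135), (156, 134), (162, 134), (168, 134), (174, 134)]
scene [177, 173, 179, 187, 200, 207, 209, 211, 211, 210, 208, 204, 204, 203, 201, 197, 193, 183, 158, 134, 126, 122, 118, 115, 109, 102, 100, 99, 109, 125, 137, 144, 149, 153, 154, 155, 155, 154, 154, 154, 154, 154, 159, 173, 181, 187, 185, 174, 167, 163, 167, 170, 172, 172, 172
[... 1637 characters left out ...]
12, 145), (18, 146), (24, 146), (30, 146), (36, 145), (42, 145), (48, 144), (54, 146), (60, 146), (66, 146), (72, 146), (78, 146), (84, 146), (90, 146), (96, 147), (102, 146), (108, 146), (114, 147), (120, 146), (126, 146), (132, 146), (138, 146), (144, 145), (150, 144), (156, 143), (162, 142), (168, 142), (174, 141)]
scene [191, 193, 194, 193, 192, 192, 193, 194, 193, 191, 189, 187, 179, 156, 122, 103, 101, 100, 102, 101, 100, 99, 98, 97, 97, 95, 92, 91, 96, 104, 115, 126, 134, 141, 144, 146, 149, 153, 154, 155, 155, 155, 154, 154, 155, 155, 155, 154, 154, 155, 154, 155, 156, 155, 155, 160, 165, 172, 181, 188]
[698.99197388 284.41814368   0.        ]
[535.76809315 186.62834998  15.        ]
```

```bash
python3 - <<'E'
from h import *
im={n:cv2.imread(f"pics/{n}0.png") for n in("scene","top")}
for n,(x,y) in(("scene",(291,217)),("scene",(270,213)),("scene",(299,232)),("scene",(348,274)),("top",(455,266)),("top",(248,224))):print(cv2.cvtColor(im[n],cv2.COLOR_BGR2HSV)[y,x])
def cen(n,x,y,w,lo):
    h=cv2.cvtColor(im[n],cv2.COLOR_BGR2HSV);m=cv2.inRange(h,(lo,130,100),(32,255,255))
    z=np.zeros_like(m);z[y-w:y+w,x-w:x+w]=m[y-w:y+w,x-w:x+w]
    k,l,st,c=cv2.connectedComponentsWithStats(z);i=1+st[1:,4].argmax()
    cs=max(cv2.findContours((l==i).astype(np.uint8),0,1)[0],key=cv2.contourArea)
    mm=cv2.moments(cv2.convexHull(cs));return np.array([mm["m10"],mm["m01"]])/mm["m00"],st[i].tolist()
for nm,s,t,rad,h,w in(("big",(291,219),(452,262),28,10,16),("mid",(298,234),(411,252),22,8,9),("hang",(350,271),(247,220),22,13,14)):
    a,sa=cen("scene",*s,w,19);b,sb=cen("top",*t,w+3,17)
    X,e=tri(a,b);print(nm,"mid",X,e,sa,sb,a.round(1),b.round(1))
    for z in {"big":[35,],"mid":[34],"hang":[126.5]}[nm]:print("   atz",atz("scene",a,z).round(1),atz("top",b,z).round(1))
    T=X+[0,0,h/2]
    for n in("top","scene"):
        g=cv2.cvtColor(im[n],cv2.COLOR_BGR2GRAY);ang=np.arange(-180,180,8);row=[]
        for A in np.radians(ang):
            p=proj(n,np.array([T+k*rad*np.array([np.cos(A),np.sin(A),0]) for k in(.45,.6,.75,.88)])).astype(np.float32)
            row.append(int(cv2.remap(g,p[:,0],p[:,1],1).mean()))
        print("  ",n,' '.join(f"{A}:{v}" for A,v in zip(ang,row) if v<np.median(row)-12))
# collar & tube bottom
print("collar",tri((350,235),(236,212)),"tube", atz("top",(214,184),442))
E
```

```text
[ 18 183 203]
[ 18 245 247]
[ 22 176 238]
[ 21 182 236]
[ 19 169 181]
[ 19 170 184]
big mid [ 547.9 -273.1   34.2] [ 0.17  0.04  0.07 -0.11] [282, 213, 19, 12, 173] [438, 249, 27, 26, 526] [291.  218.2] [451.2 261.4]
   atz [ 548.9 -272.2   35. ] [ 547.6 -272.7   35. ]
   top -4:116 4:73 12:62 20:98
   scene -4:187 4:179 12:178 20:189
mid mid [ 568.3 -184.7   34.9] [ 0.23  0.05  0.09 -0.15] [291, 229, 15, 9, 114] [400, 242, 21, 20, 315] [298.1 232.9] [410.1 251.5]
   atz [ 568.1 -186.7   34. ] [ 568.1 -184.7   34. ]
   top -12:121 -4:81 4:57 12:58 20:90 28:126
   scene -4:187 4:180 12:177 20:183
hang mid [612.6 166.9 128.7] [-0.02 -0.   -0.01  0.01] [341, 266, 18, 14, 200] [231, 210, 23, 24, 364] [349.7 272.6] [242.2 221.6]
   atz [610.9 164.3 126.5] [613.  167.2 126.5]
   top -180:105 -172:122 -92:103 -84:97 -76:118 12:111 20:99 28:104 36:110 44:117 52:119 148:119 156:89 164:88 172:90
   scene -124:185 -116:166 -108:189 -84:165 -76:160 -68:180 36:189 140:186 148:181 156:178 164:187
collar (array([613. , 164.6, 227.6]), array([ 0.1 ,  0.01,  0.05, -0.07])) tube [610.79639768 163.74612559 442.        ]
```

Measured in both views:

| Item | x, y (mm) | Height | Slot mouth azimuth |
|---|---|---|---|
| Big disc | (548, -273) | mid z≈35 | about +10° |
| Stem | (612, 166) | hanger-disc stack mid z≈127–129 | weight on it about 160° |

The big disc therefore needs its mouth at about -20°. Moving to the rack now.

```bash
python3 -m handwheel '[[-0.0315,-0.0333,-0.003,0],[-0.0315,-0.0333,-0.003,0],[-0.0315,-0.0333,-0.003,0],[-0.0315,-0.0333,-0.003,0],[-0.0315,-0.0333,-0.003,0],[-0.0315,-0.0333,-0.003,0],[-0.0315,-0.0333,-0.003,0],[-0.0315,-0.0333,-0.003,0],[-0.0315,-0.0333,-0.003,0],[-0.0315,-0.0333,-0.003,0]]' 0.085 40
```

```text
time: 1.1
tool_pos: [400.3, 99.3, 261.2]
tcp_rot: [180.0, 0.0, 153.9]
ft_force: [1.4, 0.2, 0.2]
finger_gap: 84.9
grip_force: 0.0
```

```bash
python3 -m handwheel '[[-0.0297,-0.0269,0.0131,0],[-0.0297,-0.0269,0.0131,0],[-0.0297,-0.0269,0.0131,0],[-0.0297,-0.0269,0.0131,0],[-0.0297,-0.0269,0.0131,0],[-0.0297,-0.0269,0.0131,0],[-0.0297,-0.0269,0.0131,0],[-0.0297,-0.0269,0.0131,0],[-0.0297,-0.0269,0.0131,0],[-0.0297,-0.0269,0.0131,0]]'; python3 -m handwheel '[[0,0,0,-7.2],[0,0,0,-7.2],[0,0,0,-7.2],[0,0,0,-7.2],[0,0,0,-7.2],[0,0,0,0]]'
```

```text
time: 2.1
tool_pos: [548.7, -272.6, 129.1]
tcp_rot: [180.0, -0.1, 153.9]
ft_force: [0.6, 1.0, 1.2]
finger_gap: 85.2
grip_force: 0.0
time: 2.7
tool_pos: [548.3, -271.0, 129.7]
tcp_rot: [180.0, -0.0, -170.0]
ft_force: [-0.2, -0.2, -0.7]
finger_gap: 85.1
grip_force: 0.0
```

```bash
python3 -m handwheel '[[0,-0.002,0.025,0],[0,0,0.025,0],[0,0,0.02,0],[0,0,0.02,0],[0,0,0.01,0],[0,0,0.01,0],[0,0,0,0]]'; python3 -m handwheel '[[0,0,0,0],[0,0,0,0],[0,0,0,0],[0,0,0,0],[0,0,0,0],[0,0,0,0]]' 0.05 20
python3 - <<'E'
from h import *
t=r.snapshot("top")[:,:,::-1];s=r.snapshot("scene")[:,:,::-1]
cv2.imwrite("pics/c2.png",np.hstack([crop(t,400,200,100,100,4),crop(s,240,160,100,100,4)]))
E
```

```text
time: 3.4
tool_pos: [548.2, -272.7, 19.0]
tcp_rot: [179.9, -0.1, -170.2]
ft_force: [-0.4, 0.5, -0.2]
finger_gap: 85.1
grip_force: 0.0
time: 4.0
tool_pos: [549.8, -273.3, 21.8]
tcp_rot: [-180.0, 0.1, -170.1]
ft_force: [-0.5, 2.6, 6.2]
finger_gap: 55.2
grip_force: 20.9
```

View pics/c2.png

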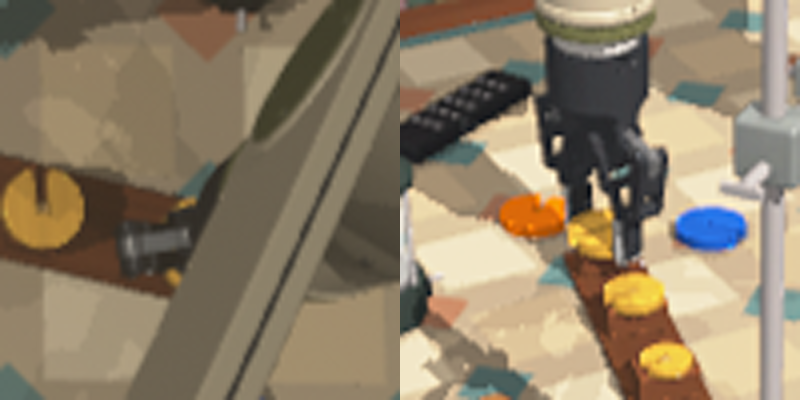

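The picture shows the brass disc gripped on its land between the fingers, at scene crop (595,235), with the neighbouring weights clear. I now turn it in place about the dowel by 30°, so the mouth points to -20°.

```bash
python3 -m handwheel '[[0,0,0,3],[0,0,0,4.5],[0,0,0,4.5],[0,0,0,4.5],[0,0,0,4.5],[0,0,0,4.5],[0,0,0,4.5],[0,0,0,0]]'; python3 -m handwheel '[[0,0,0,0],[0,0,0,0],[0,0,0,0],[0,0,0,0],[0,0,0,0]]' 0.085; python3 -m handwheel '[[0,0,-0.02,0],[0,0,-0.04,0],[0,0,-0.05,0],[0,0,-0.05,0],[0,0,-0.05,0],[-0.05,0,-0.02,0]]'; python3 -c "
from h import *
print(r.sense()['joint_pos'])"
```

```text
time: 4.9
tool_pos: [549.3, -273.7, 21.8]
tcp_rot: [-180.0, 0.1, 159.7]
ft_force: [-2.9, 0.4, 6.5]
finger_gap: 54.8
grip_force: 21.0
time: 5.4
tool_pos: [548.9, -273.1, 20.2]
tcp_rot: [180.0, -0.0, 159.9]
ft_force: [0.4, -0.2, -0.4]
finger_gap: 84.7
grip_force: 0.0
time: 6.0
tool_pos: [592.0, -289.3, 257.9]
tcp_rot: [-179.9, 0.5, 159.9]
ft_force: [2.2, -1.9, 2.4]
finger_gap: 84.9
grip_force: 0.0
[-3.04866127e+01  1.55904548e+01  7.33044031e+01 -2.39296620e-02
  9.06049533e+01 -1.00344417e+02]
```

Now I test how the arm behaves at the edge of its reach. A straight-down gripper's body would foul the stem and collar, so the tool must lean.

```bash
python3 -m handwheel '[[-0.025,0.035,0,0],[-0.025,0.034,0,0],[-0.05,0,0,0],[-0.05,0,0,0],[-0.05,0,0,0],[-0.05,0,0,0],[-0.05,0,0,0],[-0.05,0,0,0],[0,0,0,0]]'; python3 -c "
from h import *
print(r.sense()['joint_pos'])"
```

```text
time: 6.9
tool_pos: [837.7, -306.1, 225.7]
tcp_rot: [179.9, 1.2, 159.9]
ft_force: [-0.9, -0.0, -4.8]
finger_gap: 85.3
grip_force: 0.0
[-23.4230645   67.88331198   1.91143011   0.15298337 108.98198603
 -93.25136342]
```

```bash
python3 -m handwheel '[[-0.05,0,0,0],[-0.05,0,0,0],[-0.05,0,0,0],[-0.05,0,0,0],[-0.05,0,0,0]]';python3 -m handwheel '[[-0.05,0,-0.05,0],[-0.05,0,-0.05,0],[-0.05,0,-0.05,0],[-0.05,0,-0.05,0],[-0.05,0,-0.05,0]]'; python3 -c "
from h import *
print(r.sense()['joint_pos'])"
```

```text
time: 7.4
tool_pos: [910.8, -333.2, 219.3]
tcp_rot: [-180.0, 12.8, 159.9]
ft_force: [-0.3, 0.2, 0.1]
finger_gap: 85.1
grip_force: 0.0
time: 7.9
tool_pos: [901.1, -329.7, 385.7]
tcp_rot: [-180.0, 20.8, 159.9]
ft_force: [0.4, -0.2, -0.1]
finger_gap: 85.0
grip_force: 0.0
[-23.62568873  59.14959087   1.28376426   1.25007716  98.84402234
 -93.09449845]
```

Commanding past the reach limit leans the tool outward: tilt is now 20.8° in the -20° azimuth plane, which is the direction I need. I continue to about 45°.

```bash
python3 -m handwheel '[[-0.05,0,0,0],[-0.05,0,0,0],[-0.05,0,0,0],[-0.05,0,0,0],[-0.05,0,0,0],[-0.05,0,0,0],[-0.05,0,0,0],[-0.05,0,0,0]]'; python3 -c "
from h import *
print(r.sense()['joint_pos'])"
```

```text
time: 8.7
tool_pos: [983.9, -360.1, 441.9]
tcp_rot: [-180.0, 37.2, 159.9]
ft_force: [0.0, 0.2, -0.7]
finger_gap: 84.7
grip_force: 0.0
[-23.64771919  58.75114292   1.28094031   2.1506464   82.85740704
 -93.08862544]
```

```bash
python3 -m handwheel '[[-0.05,0,0,0],[-0.05,0,0,0],[-0.05,0,0,0],[-0.05,0,0,0],[-0.05,0,0,0]]'; python3 -c "
from h import *
print(r.sense()['joint_pos'])
im=r.snapshot('top')[:,:,::-1];cv2.imwrite('pics/c3.png',np.hstack([crop(im,400,215,80,60,5),crop(im,400,215,80,60,5)[:,:0]]))
g=cv2.cvtColor(np.ascontiguousarray(im),cv2.COLOR_BGR2GRAY)
T=np.array([547.8,-273,40])
for A in range(-60,40,6):
  a=np.radians(A);p=proj('top',np.array([T+k*28*np.array([np.cos(a),np.sin(a),0]) for k in(.45,.6,.75,.88)])).astype(np.float32);print(A,int(cv2.remap(g,p[:,0],p[:,1],1).mean()),end='; ')
"
```

```text
time: 9.2
tool_pos: [1009.6, -369.6, 519.0]
tcp_rot: [180.0, 46.9, 159.9]
ft_force: [-0.7, 0.9, -0.3]
finger_gap: 85.0
grip_force: 0.0
[-23.73910729  56.24104411   1.31764622   2.7460174   75.57909826
 -93.15376777]
-60 154; -54 155; -48 156; -42 158; -36 160; -30 161; -24 162; -18 162; -12 161; -6 160; 0 158; 6 154; 12 151; 18 149; 24 146; 30 144; 36 143;
```

View pics/c3.png

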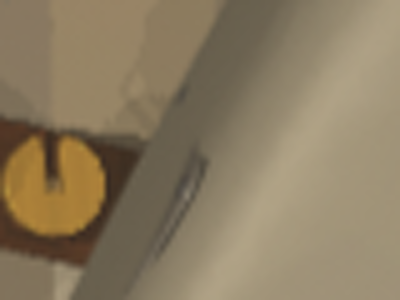

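The disc is still on its land in top crop (55,185), with its slot pointing up-right of where it began relative to the plank, and the forearm hides part of the area. I back off to a hover on the tilted approach line.

```bash
cat >> h.py <<'E'
from scipy.spatial.transform import Rotation as Ro
def need(target):
    s=r.sense();R=Ro.from_euler("xyz",s["tcp_rot"],degrees=True).as_matrix()
    d=R.T@(np.array(target)-s["tool_pos"]);print("tool shift mm",d.round(1),"at",np.round(s["tool_pos"],1),np.round(s["tcp_rot"],1));return R
E
python3 -m handwheel '[[0.0423,-0.0042,-0.0071,0],[0.0423,-0.0042,-0.0071,0],[0.0423,-0.0042,-0.0071,0],[0.0423,-0.0042,-0.0071,0],[0.0423,-0.0042,-0.0071,0],[0.0423,-0.0042,-0.0071,0],[0.0423,-0.0042,-0.0071,0],[0.0423,-0.0042,-0.0071,0]]';python3 -m handwheel '[[0.0423,-0.0042,-0.0071,0],[0.0423,-0.0042,-0.0071,0],[0.0423,-0.0042,-0.0071,0],[0.0423,-0.0042,-0.0071,0],[0.0423,-0.0042,-0.0071,0],[0.0423,-0.0042,-0.0071,0],[0.0423,-0.0042,-0.0071,0],[0.0423,-0.0042,-0.0071,0],[0,0,0,0]]'
python3 - <<'E'
from h import *
need([474,-246,103])
print(r.sense()["joint_pos"])
t=r.snapshot("top")[:,:,::-1];s=r.snapshot("scene")[:,:,::-1]
cv2.imwrite("pics/c4.png",np.hstack([crop(t,400,200,100,120,4),crop(s,240,160,100,120,4)]))
E
```

```text
time: 10.05
tool_pos: [803.3, -323.7, 358.4]
tcp_rot: [180.0, 46.8, 160.0]
ft_force: [-0.3, -0.5, 0.7]
finger_gap: 85.0
grip_force: 0.0
time: 10.95
tool_pos: [530.3, -257.8, 140.9]
tcp_rot: [179.6, 46.0, 159.7]
ft_force: [-0.4, 0.2, -1.7]
finger_gap: 84.9
grip_force: 0.0
tool shift mm [ 66.8  -8.3 -14.7] at [ 530.3 -257.8  140.9] [179.6  46.  159.7]
[ -39.75997925  -27.65253225  138.09216422   30.72659445   28.79613872
 -131.33434767]
```

View pics/c4.png

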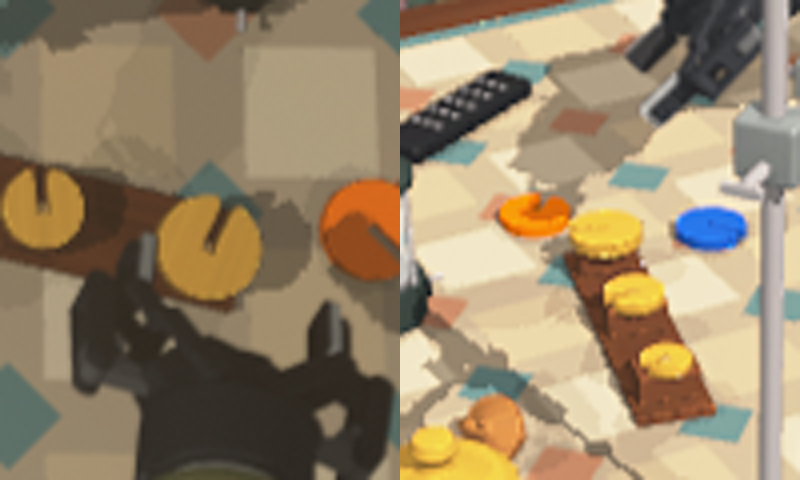

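The picture shows the disc's slot turned to about -20° (top crop (222,222)), with the tilted open gripper on the robot side. I refine the centre and slot, then grasp.

```bash
cat >> h.py <<'E'
def discc(im,n,x,y,w,lo=17):
    h=cv2.cvtColor(np.ascontiguousarray(im),cv2.COLOR_BGR2HSV);m=cv2.inRange(h,(lo,130,100),(32,255,255))
    z=np.zeros_like(m);z[y-w:y+w,x-w:x+w]=m[y-w:y+w,x-w:x+w]
    k,l,st,c=cv2.connectedComponentsWithStats(z);i=1+st[1:,4].argmax()
    cs=max(cv2.findContours((l==i).astype(np.uint8),0,1)[0],key=cv2.contourArea)
    mm=cv2.moments(cv2.convexHull(cs));return np.array([mm["m10"],mm["m01"]])/mm["m00"],st[i]
def slot(im,n,T,rad):
    g=cv2.cvtColor(np.ascontiguousarray(im),cv2.COLOR_BGR2GRAY);A=np.arange(-180,180,3)
    v=[cv2.remap(g,*[q.astype(np.float32) for q in proj(n,np.array([T+k*rad*np.array([np.cos(a),np.sin(a),0]) for k in(.4,.55,.7,.85)])).T[:,:,None]],1).mean() for a in np.radians(A)]
    return np.array(A),np.array(v)
E
python3 - <<'E'
from h import *
t=r.snapshot("top")[:,:,::-1]
b,st=discc(t,"top",453,261,16);X=atz("top",b,35.3);print(b,st,X)
A,v=slot(t,"top",atz("top",b,35.3)+[0,0,5],28);w=np.clip(np.median(v)-20-v,0,None)*(abs(A)<60);print("mouth",(A*w).sum()/w.sum())
a=np.radians(-20);c=np.array([np.cos(a),np.sin(a),0])
R=need([0,0,0]);G=X-6*c;G[2]=35;T=G+21*R[:,2];print(T)
need(T+[0,0,60]);need(T)
E
```

```text
[452.49007529 261.49897331] [441 249  25  26 472] [ 547.45735636 -275.4019451    35.3       ]
mouth -15.90382626680455
tool shift mm [ 518.    62.7 -330.3] at [ 537.4 -263.   152.9] [-179.9   46.9  160. ]
[ 556.22452425 -278.62789966   20.66024507]
tool shift mm [37.1 -8.1 66.2] at [ 537.4 -263.   152.9] [-179.9   46.9  160. ]
tool shift mm [ 80.9  -8.1 107.1] at [ 537.4 -263.   152.9] [-179.9   46.9  160. ]
```

```bash
python3 -m handwheel '[[0.0124,-0.0022,0.022,0],[0.0124,-0.0022,0.022,0],[0.0124,-0.0022,0.022,0],[0,0,0,0]]'; python3 -m handwheel '[[0.009,0,0.0082,0],[0.009,0,0.0082,0],[0.009,0,0.0082,0],[0.009,0,0.0082,0],[0.0078,0,0.0082,0],[0,0,0,0],[0,0,0,0]]'; python3 -c "
from h import *
need([556.5,-277,20.7]);print(r.sense()['joint_pos'])"
```

```text
time: 11.5
tool_pos: [556.2, -276.0, 76.5]
tcp_rot: [179.7, 46.6, 159.7]
ft_force: [-1.0, 0.0, 0.4]
finger_gap: 84.9
grip_force: 0.0
time: 12.2
tool_pos: [559.1, -264.9, 36.6]
tcp_rot: [-179.1, 44.8, 159.5]
ft_force: [-0.6, 0.7, -0.9]
finger_gap: 85.0
grip_force: 0.0
tool shift mm [  9.9 -12.   12.7] at [ 559.1 -264.9   36.6] [-179.1   44.8  159.5]
[ -36.02820484   -6.03704893  134.12716253   51.83676031   12.77369006
 -152.22682948]
```

Joint 6 reached its range limit. I lift off, make the equivalent half turn, and come again.

```bash
python3 -m handwheel '[[-0.0146,0,-0.0137,0],[-0.0146,0,-0.0137,0],[-0.0146,0,-0.0137,0],[-0.0146,0,-0.0137,0],[0,0,0,0]]'; python3 -m handwheel '[[0,0,0,8.5],[0,0,0,8.5],[0,0,0,8.5],[0,0,0,8.5],[0,0,0,8.5],[0,0,0,8.5],[0,0,0,8.5],[0,0,0,8.5],[0,0,0,8.5],[0,0,0,8.5]]';python3 -m handwheel '[[0,0,0,8.5],[0,0,0,8.5],[0,0,0,8.5],[0,0,0,8.5],[0,0,0,8.5],[0,0,0,8.5],[0,0,0,8.5],[0,0,0,8.5],[0,0,0,8.5],[0,0,0,8.5]]';python3 -m handwheel '[[0,0,0,8.5],[0,0,0,1.5],[0,0,0,0]]'; python3 -c "
from h import *
need([556.5,-277,80]);R=need([556.5,-277,20.7]);print(R.round(3),r.sense()['joint_pos'])"
```

```text
time: 12.7
tool_pos: [563.9, -267.2, 121.9]
tcp_rot: [-179.0, 45.2, 159.5]
ft_force: [2.0, -0.8, 0.6]
finger_gap: 85.2
grip_force: 0.0
time: 13.7
tool_pos: [561.5, -265.2, 115.8]
tcp_rot: [135.3, 3.9, 72.1]
ft_force: [1.1, 0.7, -0.1]
finger_gap: 85.2
grip_force: 0.0
time: 14.7
tool_pos: [561.5, -265.2, 115.8]
tcp_rot: [169.7, -43.9, -7.1]
ft_force: [-0.2, 1.0, -0.6]
finger_gap: 85.3
grip_force: 0.0
time: 15.0
tool_pos: [561.6, -265.3, 116.1]
tcp_rot: [179.0, -44.8, -20.4]
ft_force: [0.7, -0.1, 0.1]
finger_gap: 85.2
grip_force: 0.0
tool shift mm [-26.   12.3  25.3] at [ 561.6 -265.3  116.1] [179.  -44.8 -20.4]
tool shift mm [-67.8  11.6  67.4] at [ 561.6 -265.3  116.1] [179.  -44.8 -20.4]
[[ 0.665 -0.359  0.654]
 [-0.247 -0.933 -0.261]
 [ 0.705  0.012 -0.709]] [-35.82076132 -17.47405965 133.1473081   26.49040277  22.54607769
  54.20948533]
```

```bash
python3 -m handwheel '[[-0.009,0.004,0.009,0],[-0.009,0.004,0.009,0],[-0.009,0.004,0.009,0],[0,0,0,0]]'; python3 -m handwheel '[[-0.01,0,0.01,0],[-0.01,0,0.01,0],[-0.01,0,0.01,0],[-0.006,0,0.007,0],[0,0,0,0],[0,0,0,0]]'; python3 -c "
from h import *
R=need([556,-277,20.5]);print(r.sense()['joint_pos'])"
```

```text
time: 15.4
tool_pos: [555.9, -276.3, 76.0]
tcp_rot: [179.1, -44.6, -20.4]
ft_force: [0.6, -0.8, -0.8]
finger_gap: 84.9
grip_force: 0.0
time: 16.0
tool_pos: [558.0, -277.6, 27.6]
tcp_rot: [179.1, -44.9, -20.5]
ft_force: [0.5, 0.5, 0.4]
finger_gap: 85.2
grip_force: 0.0
tool shift mm [-6.5  0.   3.6] at [ 558.  -277.6   27.6] [179.1 -44.9 -20.5]
[-37.74527445  -3.61685981 133.22780338  59.65845743  13.00349273
  18.5996116 ]
```

Close the last few millimetres, then grip.

```bash
python3 -m handwheel '[[-0.0035,0,0.002,0],[-0.003,0,0.0016,0],[0,0,0,0]]'; python3 -m handwheel '[[0,0,0,0],[0,0,0,0],[0,0,0,0],[0,0,0,0],[0,0,0,0],[0,0,0,0],[0,0,0,0]]' 0.045 50
python3 - <<'E'
from h import *
s=r.snapshot("scene")[:,:,::-1];t=r.snapshot("top")[:,:,::-1]
cv2.imwrite("pics/c5.png",np.hstack([crop(t,410,210,80,90,5),crop(s,255,175,80,90,5)]))
E
```

```text
time: 16.3
tool_pos: [556.1, -277.1, 20.9]
tcp_rot: [179.1, -44.9, -20.5]
ft_force: [-0.3, 0.0, -0.8]
finger_gap: 84.8
grip_force: 0.0
time: 17.0
tool_pos: [556.4, -277.0, 21.1]
tcp_rot: [179.1, -44.9, -20.5]
ft_force: [-9.5, 6.3, 12.2]
finger_gap: 53.8
grip_force: 49.2
```

View pics/c5.png

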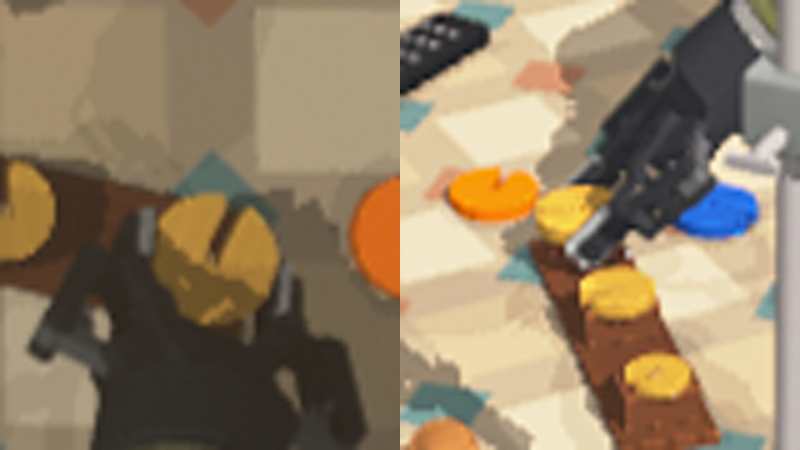

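The disc is held between the tilted pads (top crop (215,260)), flat on its land with the mouth toward -20°. Lift straight up.

```bash
python3 -m handwheel '[[0.0035,0,-0.0035,0],[0.007,0,-0.007,0],[0.014,0,-0.014,0],[0.028,0,-0.028,0],[0.035,0,-0.035,0],[0.035,0,-0.035,0],[0.028,0,-0.028,0],[0,0,0,0],[0,0,0,0]]'
python3 - <<'E'
from h import *
s=r.snapshot("scene")[:,:,::-1];t=r.snapshot("top")[:,:,::-1]
cv2.imwrite("pics/c6.png",np.hstack([crop(t,410,190,80,90,5),crop(s,225,115,100,112,4)[:450]]))
print(r.sense()["joint_pos"], r.sense()["finger_gap"])
R=need([500,60,240]);print(R.round(3).tolist())
E
```

```text
time: 18.0
tool_pos: [557.5, -275.3, 233.2]
tcp_rot: [179.1, -45.0, -20.5]
ft_force: [-0.3, 0.5, -3.2]
finger_gap: 53.8
grip_force: 53.1Traceback (most recent call last):
  File "<stdin>", line 3, in <module>
    return _nx.concatenate(arrs, 1, dtype=dtype, casting=casting)
           ~~~~~~~~~~~~~~~^^^^^^^^^^^^^^^^^^^^^^^^^^^^^^^^^^^^^^^
ValueError: all the input array dimensions except for the concatenation axis must match exactly, but along dimension 0, the array at index 0 has size 450 and the array at index 1 has size 448
```

```bash
python3 -c "
import cv2;a=cv2.imread('pics/c6.png');print(a.shape)" ; ls pics
```

```text
c1.png
c2.png
c3.png
c4.png
c5.png
scene0.png
top0.png[ WARN:0@0.006] global loadsave.cpp:275 findDecoder imread_('pics/c6.png'): can't open/read file: check file path/integrity
Traceback (most recent call last):
AttributeError: 'NoneType' object has no attribute 'shape'
```

```bash
python3 -m handwheel '[[-0.006,-0.018,-0.0047,0],[-0.0128,-0.0358,-0.0094,0],[-0.0128,-0.0358,-0.0094,0],[-0.0128,-0.0358,-0.0094,0],[-0.0128,-0.0358,-0.0094,0],[-0.0128,-0.0358,-0.0094,0],[-0.0128,-0.0358,-0.0094,0]]'; python3 -c "
from h import *
print(r.sense()['joint_pos'])
need([536,193,200])"
```

```text
time: 18.8
tool_pos: [544.7, -19.9, 211.0]
tcp_rot: [179.1, -44.7, -20.5]
ft_force: [0.6, 0.3, -2.4]
finger_gap: 54.0
grip_force: 53.3
[  4.50249295 -38.14162548 136.15353882 -26.87126126  43.66720028
 128.5562452 ]
tool shift mm [ -66.5 -195.6  -53.6] at [544.7 -19.9 211. ] [179.1 -44.7 -20.5]
```

```bash
cat >> h.py <<'E'
def wrist(az,beta,R):
    M=Ro.from_euler("ZY",[az,beta],degrees=True).as_matrix().T@R
    return Ro.from_matrix(M).as_euler("ZYZ",degrees=True)
E
python3 - <<'E'
from h import *
s=r.sense();q=np.array(s["joint_pos"]);R=Ro.from_euler("xyz",s["tcp_rot"],degrees=True).as_matrix()
print(q.round(1),wrist(q[0]+4.9,q[1]+q[2],R).round(1))
for az in(20,30,35):
  for b in(95,105,115):print(az,b,wrist(az,b,R).round(1))
E
```

```text
[  4.5 -38.1 136.2 -26.9  43.7 128.6] [ -30.5   46.  -135.4]
20 95 [ -35.3   54.3 -126. ]
20 105 [ -40.4   46.4 -118. ]
20 115 [ -48.    39.2 -107.8]
30 95 [ -39.5   60.3 -116.6]
30 105 [ -43.9   52.9 -108.6]
30 115 [-50.2  46.  -99. ]
35 95 [ -41.1   63.6 -112.3]
35 105 [ -45.1   56.2 -104.4]
35 115 [-50.7  49.5 -95.1]
```

```bash
cat >> h.py <<'E'
D=[(7.471,85.268,264.089,538.76,231.3,63.9,180),(67.88,1.91,837.7,-306.1,225.7,-20,178.8),(59.15,1.28,901.1,-329.7,385.7,-20,159.2),(56.24,1.32,1009.6,-369.6,519,-20,133.1),(58.75,1.28,983.9,-360.1,441.9,-20,142.8),(-3.62,133.23,558,-277.6,27.6,-20.5,135.1),(-38.14,136.15,544.7,-19.9,211,-20.5,135.3)]
def wp(p,q2,q3):
    a,b=np.radians(q2),np.radians(q2+q3);return np.array([p[0]+p[2]*np.sin(a)+p[3]*np.sin(b)+p[4]*np.cos(b),p[1]+p[2]*np.cos(a)+p[3]*np.cos(b)-p[4]*np.sin(b)])
def zv(az,pol): a,b=np.radians([az,pol]);return np.array([np.cos(a)*np.sin(b),np.sin(a)*np.sin(b),np.cos(b)])
def res(p):
    o=[]
    for q2,q3,x,y,z,az,pol in D:
        w=np.array([x,y,z])-p[5]*zv(az,pol);o+=list(wp(p,q2,q3)-[np.hypot(w[0],w[1]),w[2]])
    return np.array(o)
fit=least_squares(res,[0,300,400,400,0,250],loss="soft_l1",f_scale=3);p=fit.x
def ik(T,az,tilt,flip):
    """joint estimate for TCP T, tool leaning at azimuth az by tilt; flip 0: tool x along az (B), 1: A"""
    w=np.array(T)-p[5]*zv(az,180-tilt)
    s=least_squares(lambda q:wp(p,*q)-[np.hypot(w[0],w[1]),w[2]],[-20,130]);q2,q3=s.x
    R=Ro.from_euler("ZYX",[az,-tilt,180],degrees=True).as_matrix()
    if flip: R=R@Ro.from_euler("z",180,degrees=True).as_matrix()
    wa=np.degrees(np.arctan2(w[1],w[0]));e=wrist(wa,q2+q3,R)
    return np.r_[wa-4.9,q2,q3,e[0],e[1],(e[2]+264+180)%360-180]
E
python3 - <<'E'
from h import *
np.set_printoptions(suppress=True)
print(p.round(1),fit.fun.round(1))
print("chk now",ik([544.7,-19.9,211],-20.5,45,0).round(1),"grasp",ik([558,-277.6,27.6],-20.5,45,0).round(1))
st=np.array([612,166,0]);dc=np.array([547.7,-273.3,0])
for az in(-20.5,-10,0,10):
  for tilt in(35,45):
    h=np.array([np.cos(np.radians(az)),np.sin(np.radians(az)),0]);off=9.5*h
    b=np.array([np.cos(np.radians(-20)),np.sin(np.radians(-20)),0])
    for f in(0,1):
      print(az,tilt,"AB"[1-f],*["%s q3 %.0f q5 %.0f q6 %.0f |"%(n,*ik(X,az,tilt,f)[[2,4,5]]) for n,X in(("rack",dc+off+[0,0,21]),("lift",dc+off+[0,0,200]),("pre",st-40*b+off+[0,0,134]),("fin",st+off+[0,0,124]),("low",st+off+[0,0,60]))])
E
```

```text
[  0.5 314.1 371.  554.3  57.9 365.7] [-0.3  0.6  0.2 -0.4  0.  -0.1 -0.3 -0.2  0.2  0.1 -0.2 -0.4  0.5  0.3]
chk now [  8.3 -38.4 136.5 -32.4  47.  132.6] grasp [-35.5  -3.6 133.3  51.    9.2  26.1]
-20.5 35 B rack q3 126 q5 21 q6 63 | lift q3 120 q5 44 q6 71 | pre q3 117 q5 52 q6 155 | fin q3 113 q5 49 q6 153 | low q3 115 q5 43 q6 159 |
-20.5 35 A rack q3 126 q5 21 q6 -117 | lift q3 120 q5 44 q6 -109 | pre q3 117 q5 52 q6 -25 | fin q3 113 q5 49 q6 -27 | low q3 115 q5 43 q6 -21 |
-20.5 45 B rack q3 133 q5 9 q6 21 | lift q3 129 q5 32 q6 65 | pre q3 122 q5 50 q6 172 | fin q3 119 q5 47 q6 170 | low q3 120 q5 42 q6 180 |
-20.5 45 A rack q3 133 q5 9 q6 -159 | lift q3 129 q5 32 q6 -115 | pre q3 122 q5 50 q6 -8 | fin q3 119 q5 47 q6 -10 | low q3 120 q5 42 q6 -0 |
-10 35 B rack q3 125 q5 26 q6 34 | lift q3 119 q5 47 q6 51 | pre q3 121 q5 46 q6 141 | fin q3 117 q5 43 q6 137 | low q3 119 q5 36 q6 144 |
-10 35 A rack q3 125 q5 26 q6 -146 | lift q3 119 q5 47 q6 -129 | pre q3 121 q5 46 q6 -39 | fin q3 117 q5 43 q6 -43 | low q3 119 q5 36 q6 -36 |
-10 45 B rack q3 131 q5 20 q6 -3 | lift q3 127 q5 
[... 642 characters left out ...]
55 |
0 45 A rack q3 127 q5 31 q6 167 | lift q3 124 q5 46 q6 -161 | pre q3 131 q5 32 q6 -39 | fin q3 128 q5 27 q6 -42 | low q3 128 q5 21 q6 -25 |
10 35 B rack q3 118 q5 41 q6 3 | lift q3 112 q5 58 q6 20 | pre q3 125 q5 37 q6 102 | fin q3 121 q5 34 q6 97 | low q3 123 q5 26 q6 99 |
10 35 A rack q3 118 q5 41 q6 -177 | lift q3 112 q5 58 q6 -160 | pre q3 125 q5 37 q6 -78 | fin q3 121 q5 34 q6 -83 | low q3 123 q5 26 q6 -81 |
10 45 B rack q3 122 q5 41 q6 -20 | lift q3 119 q5 54 q6 6 | pre q3 134 q5 24 q6 113 | fin q3 129 q5 21 q6 106 | low q3 130 q5 12 q6 120 |
10 45 A rack q3 122 q5 41 q6 160 | lift q3 119 q5 54 q6 -174 | pre q3 134 q5 24 q6 -67 | fin q3 129 q5 21 q6 -74 | low q3 130 q5 12 q6 -60 |
```

The fitted kinematics show this half-turn branch (B) would pass joint 6's limit at the stem. The other branch (A) with a lean of about 40° fits at both rack and stem. I put the disc back on its dowel and regrasp it that way.

```bash
python3 - <<'E'
from h import *
R=need([555.2,-276.6,100]);print((R.T@[0,0,-1]).round(4))
E
```

```text
tool shift mm [ -7.2 234.2 152.9] at [544.7 -19.9 211. ] [179.1 -44.7 -20.5]
[-0.7034 -0.0117  0.7107]
```

```bash
python3 -m handwheel '[[-0.0009,0.0293,0.0191,0],[-0.0009,0.0293,0.0191,0],[-0.0009,0.0293,0.0191,0],[-0.0009,0.0293,0.0191,0],[-0.0009,0.0293,0.0191,0],[-0.0009,0.0293,0.0191,0],[-0.0009,0.0293,0.0191,0],[-0.0009,0.0293,0.0191,0],[0,0,0,0],[0,0,0,0]]'; python3 -m handwheel '[[0,0,0,0],[0,0,0,0]]'; python3 - <<'E'
from h import *
need([555.2,-276.6,35]);print(r.sense()["joint_pos"])
E
```

```text
time: 19.8
tool_pos: [554.8, -277.6, 99.0]
tcp_rot: [179.4, -44.5, -20.8]
ft_force: [-0.0, -0.0, -2.3]
finger_gap: 53.9
grip_force: 53.6
time: 20.0
tool_pos: [557.1, -276.9, 103.0]
tcp_rot: [179.2, -44.9, -20.5]
ft_force: [-0.5, 0.2, -0.7]
finger_gap: 53.7
grip_force: 53.6
tool shift mm [-49.3  -0.3  46.9] at [ 557.1 -276.9  103. ] [179.2 -44.9 -20.5]
[-37.81120924 -15.45077147 133.20672495  32.17619282  21.60911588
  47.2444809 ]
```

```bash
python3 -m handwheel '[[-0.01,0,0.0095,0],[-0.01,0,0.0095,0],[-0.01,0,0.0095,0],[-0.01,0,0.0095,0],[-0.0093,0,0.0089,0],[0,0,0,0],[0,0,0,0],[0,0,0,0]]'; python3 - <<'E'
from h import *
for i in range(3): need([555.2,-276.6,21.3]); r.snapshot("top")
t=r.snapshot("top")[:,:,::-1];s=r.snapshot("scene")[:,:,::-1]
a,sa=discc(s,"scene",290,217,15,19);b,sb=discc(t,"top",452,261,17);print(a,sa,b,sb,tri(a,b))
E
```

```text
time: 20.8
tool_pos: [555.9, -278.1, 36.6]
tcp_rot: [179.1, -45.0, -20.5]
ft_force: [-0.3, -0.3, -1.1]
finger_gap: 53.5
grip_force: 53.6
tool shift mm [-11.6  -1.3  10. ] at [ 555.9 -278.1   36.6] [179.1 -45.  -20.5]
tool shift mm [-11.8  -1.5  10. ] at [ 555.9 -278.3   36.7] [179.1 -45.  -20.5]
tool shift mm [-11.6  -1.6   9.9] at [ 555.8 -278.3   36.5] [179.1 -45.  -20.5]
[287.91570881 212.08812261] [282 208  15  11 100] [455.2630854  260.55199725] [443 248  26  26 463] (array([ 550.1, -278.2,   51.9]), array([ 1.65,  0.39,  0.64, -1.01]))
```

```bash
python3 -m handwheel '[[-0.003,-0.0015,0.0025,0],[-0.0025,0,0.002,0],[0,0,0,0],[0,0,0,0]]';python3 -m handwheel '[[-0.002,0,0.0018,0],[-0.002,0,0.0018,0],[-0.0015,0,0.0015,0],[0,0,0,0],[0,0,0,0]]'; python3 -c "
from h import *
need([555.2,-276.6,21.1])"
```

```text
time: 21.45
tool_pos: [554.9, -276.5, 28.1]
tcp_rot: [179.2, -44.9, -20.6]
ft_force: [-0.0, 0.7, -0.9]
finger_gap: 53.8
grip_force: 53.6
time: 21.95
tool_pos: [555.2, -276.4, 21.2]
tcp_rot: [179.2, -44.9, -20.5]
ft_force: [-1.9, 3.8, 3.7]
finger_gap: 53.8
grip_force: 54.1
tool shift mm [-0.   0.2  0.1] at [ 555.2 -276.4   21.2] [179.2 -44.9 -20.5]
```

```bash
python3 -m handwheel '[[0,0,0,0],[0,0,0,0],[0,0,0,0],[0,0,0,0],[0,0,0,0]]' 0.085; python3 -m handwheel '[[0.007,0,-0.007,0],[0.015,0,-0.015,0],[0.03,0,-0.03,0],[0.035,0,-0.035,0],[0.035,0,-0.035,0],[0,0,0,0]]';python3 -m handwheel '[[0,0,0,-8.5],[0,0,0,-8.5],[0,0,0,-8.5],[0,0,0,-8.5],[0,0,0,-8.5],[0,0,0,-8.5],[0,0,0,-8.5],[0,0,0,-8.5],[0,0,0,-8.5],[0,0,0,-8.5]]';python3 -m handwheel '[[0,0,0,-8.5],[0,0,0,-8.5],[0,0,0,-8.5],[0,0,0,-8.5],[0,0,0,-8.5],[0,0,0,-8.5],[0,0,0,-8.5],[0,0,0,-8.5],[0,0,0,-8.5],[0,0,0,-8.5]]';python3 -m handwheel '[[0,0,0,-8.5],[0,0,0,-1.5],[0,0,0,0]]'; python3 - <<'E'
from h import *
t=r.snapshot("top")[:,:,::-1];s=r.snapshot("scene")[:,:,::-1]
a,sa=discc(s,"scene",291,219,16,19);b,sb=discc(t,"top",452,261,17);print(a,sa,b,sb,tri(a,b),atz("top",b,35))
A,v=slot(t,"top",atz("top",b,40),28);w=np.clip(np.median(v)-20-v,0,None)*(abs(A)<60);print("mouth",(A*w).sum()/w.sum())
q=r.sense()["joint_pos"];print(q);R=need([500,-200,200])
print("az-20 plane")
E
```

```text
time: 22.45
tool_pos: [554.5, -276.4, 20.4]
tcp_rot: [179.2, -44.9, -20.6]
ft_force: [0.2, 0.2, -0.4]
finger_gap: 84.9
grip_force: 0.0
time: 23.05
tool_pos: [559.8, -277.6, 200.3]
tcp_rot: [178.9, -45.8, -20.3]
ft_force: [0.8, -0.1, 1.1]
finger_gap: 84.9
grip_force: 0.0
time: 24.05
tool_pos: [556.1, -274.5, 187.9]
tcp_rot: [135.1, -2.8, 65.7]
ft_force: [0.7, -0.5, -0.4]
finger_gap: 84.9
grip_force: 0.0
time: 25.05
tool_pos: [556.1, -274.4, 187.9]
tcp_rot: [171.2, 44.2, 145.9]
ft_force: [-0.6, 0.5, -0.1]
finger_gap: 85.1
grip_force: 0.0
time: 25.35
tool_pos: [556.1, -274.5, 188.0]
tcp_rot: [-179.4, 44.9, 159.2]
ft_force: [0.1, -0.2, 0.1]
finger_gap: 85.3
grip_force: 0.0
[291.44370861 217.97130243] [283 213  18  12 167] [460.20155039 256.34883721] [456 252   9  10  49] (array([ 553.4, -289.6,   31.8]), array([-4.29, -1.02, -1.68,  2.64])) [ 558.85099129 -292.40874059   35.        ]
mouth nan
[ -37.68644356  -25.16425049  130.50561631   21.29403951   32.69848005
 -120.27224002]
tool shift mm [ 47.4  49.1 -64.6] at [ 556.1 -274.5  188.1] [-179.5   44.9  159.2]
az-20 plane<stdin>:4: RuntimeWarning: invalid value encountered in scalar divide
```

```bash
python3 -m handwheel '[[0,0.031,0,0],[0,0.031,0,0],[0.03,0,-0.03,0],[0.03,0,-0.03,0],[0.03,0,-0.03,0],[0,0,0,0]]'; python3 - <<'E'
from h import *
print(r.sense()["joint_pos"])
t=r.snapshot("top")[:,:,::-1]
b,sb=discc(t,"top",452,261,17);print(b,sb)
E
```

```text
time: 26.05
tool_pos: [486.3, -180.4, 204.5]
tcp_rot: [-179.4, 43.3, 159.3]
ft_force: [-0.2, -0.9, -0.7]
finger_gap: 84.7
grip_force: 0.0
[ -30.16236855  -51.0862853   142.97864551    8.22854673   45.46171084
 -102.667823  ]
[451.24684343 262.25189394] [438 250  27  26 523]
```

```bash
python3 -m handwheel '[[0.025,0,-0.025,0],[0.025,0,-0.025,0],[0,0,0,0]]'; python3 - <<'E'
from h import *
print(r.sense()["joint_pos"])
t=r.snapshot("top")[:,:,::-1]
b,sb=discc(t,"top",452,261,17);X=atz("top",b,35.);print(b,sb,X)
A,v=slot(t,"top",X+[0,0,5],28);w=np.clip(np.median(v)-20-v,0,None)*(abs(A)<60);print("mouth",(A*w).sum()/w.sum())
E
```

```text
time: 26.4
tool_pos: [478.0, -174.2, 194.6]
tcp_rot: [-179.1, 41.2, 159.4]
ft_force: [0.2, 0.1, 0.1]
finger_gap: 84.9
grip_force: 0.0
[ -29.3344232   -51.11567025  143.11801661    6.67110747   47.19748378
 -101.11818124]
[451.2346263  262.25417849] [438 250  27  26 523] [ 545.81970787 -272.73832356   35.        ]
mouth -22.114519427402865
```

```bash
python3 -m handwheel '[[0.025,0,-0.025,0],[0,0,0,0],[0,0,0,0]]'; python3 - <<'E'
from h import *
s=r.sense();print(s["joint_pos"])
X=np.array([546.2,-272.9,35]);h=np.array([np.cos(np.radians(-20.5)),np.sin(np.radians(-20.5)),0])
R=Ro.from_euler("xyz",s["tcp_rot"],degrees=True).as_matrix();T=X-8*h+21*R[:,2];print(T,R.round(3).tolist())
need(T+[0,0,60]);need(T);print("dn",(R.T@[0,0,-1]).round(3))
for U in(T+[0,0,60],T):print(ik(U,-20.5,s["tcp_rot"][1],1).round(0))
E
```

```text
time: 26.75
tool_pos: [474.1, -171.0, 190.9]
tcp_rot: [-179.0, 40.2, 159.4]
ft_force: [-0.4, -0.8, 0.5]
finger_gap: 84.7
grip_force: 0.0
[ -28.84014438  -51.10846113  143.07650376    5.8583991    48.11878931
 -100.21517101]
[ 551.28181315 -275.20123951   18.9742393 ] [[-0.714, 0.362, 0.599], [0.269, 0.932, -0.243], [-0.646, -0.013, -0.763]]
tool shift mm [-10.8 -67.8 156.9] at [ 474.1 -171.   190.9] [-179.    40.2  159.4]
tool shift mm [ 28.  -67.  202.7] at [ 474.1 -171.   190.9] [-179.    40.2  159.4]
dn [0.646 0.013 0.763]
[ -35.  -12.  131.   17.   22. -119.]
[ -35.   -3.  131.   27.   14. -130.]
```

```bash
python3 -m handwheel '[[-0.0022,-0.0136,0.0314,0],[-0.0022,-0.0136,0.0314,0],[-0.0022,-0.0136,0.0314,0],[-0.0022,-0.0136,0.0314,0],[-0.0022,-0.0136,0.0314,0],[0,0,0,0],[0,0,0,0]]'; python3 -c "
from h import *
need([551.3,-275.2,19])"
```

```text
time: 27.45
tool_pos: [550.4, -275.3, 76.9]
tcp_rot: [-179.1, 40.0, 159.3]
ft_force: [-0.2, 0.2, 0.4]
finger_gap: 85.0
grip_force: 0.0
tool shift mm [36.7  1.1 44.9] at [ 550.4 -275.3   76.9] [-179.1   40.   159.3]
```

```bash
python3 -m handwheel '[[0.009,0,0.011,0],[0.009,0.001,0.011,0],[0.009,0,0.011,0],[0.0097,0,0.0119,0],[0,0,0,0],[0,0,0,0],[0,0,0,0]]'; python3 -c "
from h import *
need([551.3,-275.2,19])";  python3 -m handwheel '[[0,0,0,0],[0,0,0,0],[0,0,0,0],[0,0,0,0],[0,0,0,0],[0,0,0,0],[0,0,0,0]]' 0.045 50;  python3 -c "
from h import *
need([551.3,-275.2,19])"
```

```text
time: 28.15
tool_pos: [553.5, -276.3, 23.7]
tcp_rot: [-179.0, 40.4, 159.5]
ft_force: [-0.3, 0.8, 0.7]
finger_gap: 85.1
grip_force: 0.0
tool shift mm [4.9 0.3 2. ] at [ 553.5 -276.3   23.7] [-179.    40.4  159.5]
time: 28.85
tool_pos: [553.1, -275.7, 22.4]
tcp_rot: [-179.1, 40.3, 159.4]
ft_force: [-8.7, 7.1, 13.4]
finger_gap: 54.0
grip_force: 49.4
tool shift mm [ 3.6 -0.1  1.4] at [ 553.1 -275.7   22.4] [-179.1   40.3  159.4]
```

```bash
python3 -m handwheel '[[-0.0033,0,-0.0038,0],[-0.0065,0,-0.0076,0],[-0.013,0,-0.015,0],[-0.026,0,-0.03,0],[-0.026,0,-0.03,0],[-0.026,0,-0.03,0],[-0.016,0,-0.02,0],[0,0,0,0]]'; python3 - <<'E'
from h import *
b=np.array([np.cos(np.radians(-20)),np.sin(np.radians(-20)),0])
T=np.array([612,166,0])-60*b+np.array([6.2,-2.5,0])+[0,0,200];print(T)
need([510,0,210]);need(T);print(r.sense()["joint_pos"],ik([510,0,210],-20.5,40,1).round(),ik(T,-20.5,40,1).round())
E
```

```text
time: 29.65
tool_pos: [556.1, -275.8, 207.5]
tcp_rot: [-178.8, 40.8, 159.5]
ft_force: [0.4, -0.1, -0.6]
finger_gap: 53.6
grip_force: 53.3
[561.81844275 184.0212086  200.        ]
tool shift mm [104.3 240.1 -98.1] at [ 556.1 -275.8  207.5] [-178.8   40.8  159.5]
tool shift mm [ 122.9  430.6 -104.8] at [ 556.1 -275.8  207.5] [-178.8   40.8  159.5]
[ -36.56670819  -23.91597905  125.520478     14.65530062   39.44108202
 -113.67032702] [ 11. -42. 136. -28.  55. -50.] [ 33. -14. 118. -40.  59. -21.]
```

```bash
python3 -m handwheel '[[0.0051,0.018,-0.0044,0],[0.0102,0.0359,-0.0087,0],[0.0102,0.0359,-0.0087,0],[0.0102,0.0359,-0.0087,0],[0.0102,0.0359,-0.0087,0],[0.0102,0.0359,-0.0087,0],[0.0102,0.0359,-0.0087,0],[0.0102,0.0359,-0.0087,0],[0.0102,0.0359,-0.0087,0],[0.0102,0.0359,-0.0087,0]]';python3 -m handwheel '[[0.0102,0.0359,-0.0087,0],[0.0102,0.0359,-0.0087,0],[0.0051,0.018,-0.0044,0],[0,0,0,0],[0,0,0,0]]'; python3 - <<'E'
from h import *
need([561.8,184,200]);print(r.sense()["joint_pos"])
E
```

```text
time: 30.65
tool_pos: [557.8, 91.5, 194.7]
tcp_rot: [-178.9, 40.2, 159.5]
ft_force: [0.8, 0.2, -1.7]
finger_gap: 53.8
grip_force: 53.3
time: 31.15
tool_pos: [559.3, 185.7, 193.8]
tcp_rot: [-178.8, 40.1, 159.6]
ft_force: [0.4, -0.5, -1.4]
finger_gap: 53.5
grip_force: 53.4
tool shift mm [-6.3 -0.8 -2.9] at [559.3 185.7 193.8] [-178.8   40.1  159.6]
[ 32.09850392 -12.8818288  118.16737712 -39.37421535  55.64801714
 -19.74383011]
```

```bash
python3 - <<'E'
from h import *
t=r.snapshot("top")[:,:,::-1];s=r.snapshot("scene")[:,:,::-1]
cv2.imwrite("pics/now_t.png",t);cv2.imwrite("pics/now_s.png",s)
cv2.imwrite("pics/c7.png",np.hstack([crop(t,195,180,80,110,5),crop(s,315,190,80,110,5)]))
print(r.sense()["tool_pos"],proj("top",[612,166,190]),proj("scene",[612,166,190]))
E
```

```text
[559.6386083  184.70928662 194.57158465] [[238.23606662 216.27846475]] [[350.37381651 249.65798227]]
```

View pics/c7.png

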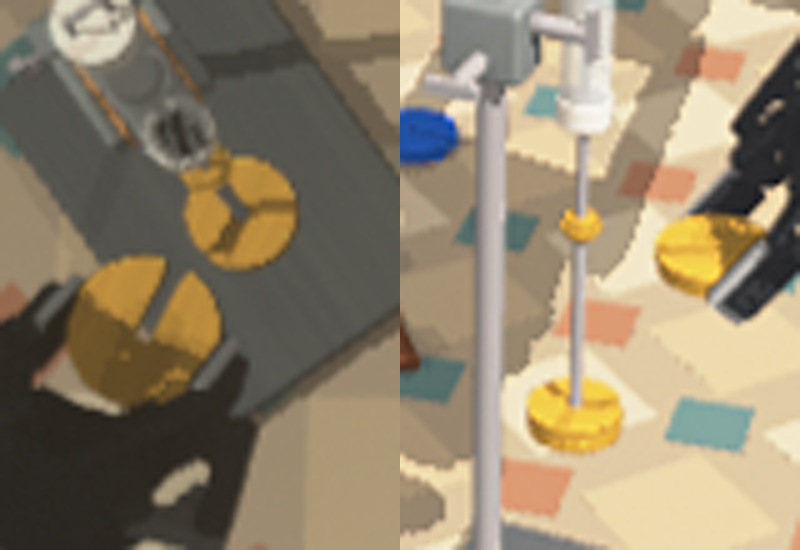

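The top crop shows the held disc, flat, with its mouth pointing up-right toward the hanger (slot from (145,335) to (180,268)). The weight on the hanger has its slot pointing the opposite way, from (235,205) to (215,250). Now the exact offsets.

```bash
cat > m.py <<'E'
from h import *
def rect(im,z,x0,y0,w=80,k=4):  # world patch: rows=x desc, cols=y desc
    n=int(w*k);i,j=np.mgrid[:n,:n];X=np.c_[(x0+w/2-i.ravel()/k),(y0+w/2-j.ravel()/k),np.full(n*n,z)]
    q=proj("top",X).astype(np.float32);return cv2.remap(np.ascontiguousarray(im),q[:,0].reshape(n,n),q[:,1].reshape(n,n),cv2.INTER_CUBIC)
def meas(im,z,x0,y0,rad,w=80,k=4):
    q=rect(im,z,x0,y0,w,k);h=cv2.cvtColor(q,cv2.COLOR_BGR2HSV);m=cv2.inRange(h,(14,110,60),(32,255,255))
    n=m.shape[0];i,j=np.mgrid[:n,:n];best=None
    X=x0+w/2-i/k;Y=y0+w/2-j/k
    # template matching with a disc
    R=int(rad*k);D=np.zeros((n,n),np.float32);cv2.circle(D,(n//2,n//2),R,1,-1);E=np.zeros_like(D);cv2.circle(E,(n//2,n//2),R+2*k,1,-1);T=D-1.0*(E-D)
    sc=cv2.filter2D((m>0).astype(np.float32),-1,T,borderType=cv2.BORDER_CONSTANT);a=np.unravel_index(sc.argmax(),sc.shape)
    cx,cy=X[a],Y[a]
    rr=np.hypot(X-cx,Y-cy);ring=(m==0)&(rr>8)&(rr<rad*.9)
    ph=np.degrees(np.arctan2(Y-cy,X-cx))
    hs,e=np.histogram(ph[ring],72,(-180,180));return q,(cx,cy),[(int(e[b]+2.5),int(hs[b])) for b in np.argsort(-hs)[:9]]
E
python3 - <<'E'
from m import *
t=cv2.imread("pics/now_t.png")
q1,c1,s1=meas(t,212.5,556,186,28);q2,c2,s2=meas(t,133,612,166,22,60);print(c1,s1);print(c2,s2)
cv2.imwrite("pics/rect.png",np.hstack([cv2.resize(q1,(400,400)),cv2.resize(q2,(400,400))]))
s=r.sense();print(s["tool_pos"]-np.array([*c1,0]))
E
```

```text
(np.float64(553.75), np.float64(188.25)) [(-27, 401), (-32, 399), (-22, 395), (-37, 162), (-17, 129), (-42, 60), (-47, 17), (-127, 16), (-122, 14)]
(np.float64(610.0), np.float64(164.5)) [(32, 95), (47, 94), (37, 92), (27, 84), (42, 81), (52, 50), (22, 22), (57, 2), (-177, 0)]
[  5.8886083   -3.54071338 194.57158465]
```

View pics/rect.png

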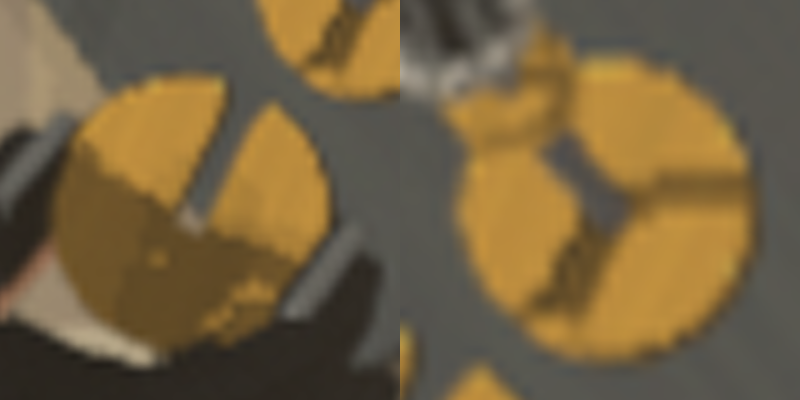

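Both slots are clear: the disc's mouth is at about -25° (rectified (192,215) to (250,90)), and the weight on the hanger's slot is at about 153° (from (608,208) to (560,315)). They are opposite to within a few degrees. Moving to just before the stem.

```bash
python3 - <<'E'
from h import *
R=need([580.1,178.4,137]);u=np.array([np.cos(np.radians(-25)),np.sin(np.radians(-25)),0]);n=np.array([-u[1],u[0],0])
print("u",(R.T@u).round(4),"n",(R.T@n).round(4),"dn",(R.T@[0,0,-1]).round(4))
E
```

```text
tool shift mm [20.8  2.4 57.7] at [559.6 184.7 194.6] [-178.9   40.2  159.4]
u [-0.7617 -0.0649  0.6447] n [-0.0589  0.9978  0.0308] dn [0.6452 0.0145 0.7638]
```

```bash
python3 -m handwheel '[[0.0035,0.0004,0.0096,0],[0.0035,0.0004,0.0096,0],[0.0035,0.0004,0.0096,0],[0.0035,0.0004,0.0096,0],[0.0035,0.0004,0.0096,0],[0.0033,0.0004,0.0096,0],[0,0,0,0],[0,0,0,0]]'; python3 - <<'E'
from m import *
t=r.snapshot("top")[:,:,::-1];cv2.imwrite("pics/t8.png",t)
s=r.sense();z=s["tool_pos"][2]+18;c0=s["tool_pos"]-[5.9,-3.5,0]
q,c,h=meas(t,z,c0[0],c0[1],28);print(z,s["tool_pos"],c,h)
# stem line in same image: cols of bright/dark? print stem pixel prediction at disc-top height
print(proj("top",[610.5,165,z]))
sc=r.snapshot("scene")[:,:,::-1];cv2.imwrite("pics/s8.png",sc)
h=cv2.cvtColor(np.ascontiguousarray(sc),cv2.COLOR_BGR2HSV)
for v in range(238,266,3):print(v,[tuple(int(k) for k in h[v,u]) for u in range(346,355)])
E
```

```text
time: 32.05
tool_pos: [580.6, 179.7, 138.0]
tcp_rot: [-179.0, 40.2, 159.4]
ft_force: [0.2, -0.8, -2.1]
finger_gap: 54.2
grip_force: 53.3
156.61122561943628 [580.81593717 179.87752776 138.61122562] (np.float64(574.9159371665423), np.float64(182.12752775626168)) [(-27, 169), (-22, 165), (-32, 153), (-37, 128), (-42, 87), (-17, 72), (-47, 31), (-52, 8), (-122, 7)]
[[241.17417846 220.18766515]]
238 [(18, 61, 179), (18, 61, 180), (19, 68, 175), (17, 69, 148), (16, 98, 141), (17, 123, 156), (17, 86, 170), (18, 82, 184), (18, 63, 179)]
241 [(17, 72, 152), (18, 69, 155), (18, 66, 169), (18, 50, 152), (9, 20, 169), (5, 14, 203), (17, 41, 173), (18, 63, 175), (19, 64, 179)]
244 [(17, 72, 153), (18, 73, 154), (17, 72, 153), (16, 44, 133), (8, 18, 171), (5, 15, 206), (17, 52, 186), (19, 64, 178), (18, 63, 178)]
247 [(17, 72, 153), (17, 72, 153), (17, 71, 154), (15, 43, 132), (5, 17, 175), (5, 16, 208), (16, 50, 164), (18, 70, 149), (17, 68, 157)]
250 [(18, 70, 153), (18, 67, 153), (13, 95, 153), (10, 58, 131), (7, 19, 178), (8, 24, 199), (10, 80, 160), (11, 109, 148), (12, 105, 146)]
253 [(17, 70, 152), (11, 108, 151), (10, 127, 151), (9, 31, 133), (8, 15, 182), (10, 29, 192), (10, 90, 156), (10, 123, 143), (11, 124, 218)]
256 [(10, 118, 149), (10, 122, 150), (10, 128, 151), (8, 30, 135), (12, 14, 184), (10, 30, 189), (9, 91, 152), (10, 125, 172), (11, 123, 219)]
259 [(18, 69, 152), (17, 70, 153), (17, 72, 153), (12, 24, 141), (3, 14, 188), (13, 32, 181), (17, 59, 155), (17, 75, 219), (19, 67, 227)]
262 [(18, 63, 179), (18, 63, 181), (18, 61, 163), (12, 22, 148), (5, 16, 191), (14, 34, 180), (21, 59, 232), (21, 56, 236), (22, 45, 243)]
265 [(18, 108, 208), (19, 129, 225), (20, 142, 232), (14, 50, 172), (176, 11, 192), (15, 63, 181), (18, 95, 221), (22, 65, 239), (22, 58, 241)]
```

```bash
python3 -m handwheel '[[-0.003,-0.0003,0.0026,0],[-0.003,-0.0003,0.0026,0],[-0.003,-0.0003,0.0026,0],[-0.003,-0.0004,0.0026,0],[0,0,0,0],[0,0,0,0]]'; python3 - <<'E'
from m import *
t=r.snapshot("top")[:,:,::-1];sc=r.snapshot("scene")[:,:,::-1]
s=r.sense();z=s["tool_pos"][2]+18;c0=s["tool_pos"]-[5.9,-2.3,0]
q,c,h=meas(t,z,c0[0],c0[1],28);print(z,s["tool_pos"],s["ft_force"],c,h)
q=rect(t,z,c[0]+12,c[1]-6,56,7)
cv2.imwrite("pics/c9.png",np.hstack([cv2.resize(q,(400,400)),crop(sc,330,228,50,50,8)]))
E
```

```text
time: 32.75
tool_pos: [595.1, 172.6, 138.2]
tcp_rot: [-179.0, 40.2, 159.4]
ft_force: [-0.7, 0.1, -1.5]
finger_gap: 53.6
grip_force: 53.3
156.15365032174498 [594.91749425 172.74623331 138.15365032] [ 0.47118868  0.76052614 -1.05631448] (np.float64(589.7674942470932), np.float64(175.29623331139575)) [(-27, 177), (-32, 163), (-22, 148), (-17, 102), (-12, 50), (-7, 2), (-132, 2), (-122, 1), (-142, 0)]
```

View pics/c9.png

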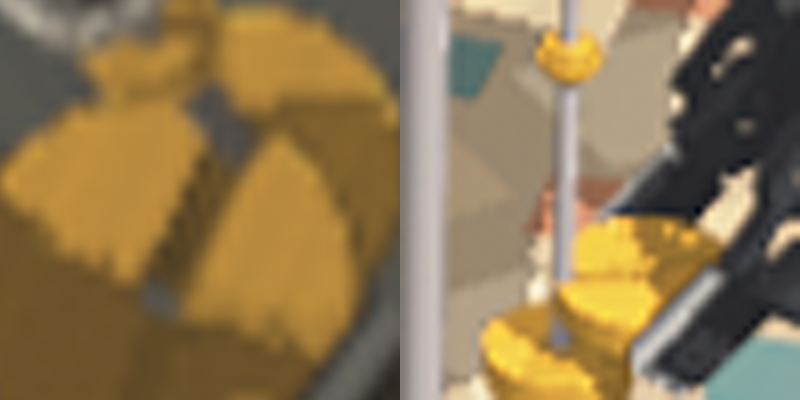

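The rectified crop shows the stem in the mouth of the slot at (235,150), centred. In the scene crop the disc surrounds the stem at (560,285) and the gripper body is well clear of the collar at (568,55). No side force reads, so I slide further in.

```bash
python3 -m handwheel '[[-0.0019,-0.0002,0.0016,0],[-0.0019,-0.0002,0.0016,0],[-0.0019,-0.0002,0.0016,0],[-0.0019,-0.0002,0.0016,0],[0,0,0,0]]';python3 -m handwheel '[[-0.0019,-0.0002,0.0016,0],[-0.0019,-0.0002,0.0016,0],[-0.0019,-0.0003,0.0016,0],[0,0,0,0],[0,0,0,0]]'; python3 - <<'E'
from m import *
s=r.sense()
for i in range(4): f=r.sense();print(f["ft_force"].round(2),f["wrist_torque"].round(2),f["tool_pos"].round(1));r.snapshot("top")
t=r.snapshot("top")[:,:,::-1]
z=s["tool_pos"][2]+18;c0=s["tool_pos"]-[5.3,-2.5,0]
q,c,h=meas(t,z,c0[0],c0[1],28);print(c,h)
E
```

```text
time: 33.35
tool_pos: [604.3, 168.2, 138.3]
tcp_rot: [-179.0, 40.3, 159.4]
ft_force: [0.1, 0.4, -1.1]
finger_gap: 54.0
grip_force: 53.3
time: 33.85
tool_pos: [610.7, 165.0, 138.3]
tcp_rot: [-179.0, 40.2, 159.4]
ft_force: [0.2, -0.4, -1.7]
finger_gap: 53.5
grip_force: 53.3
[ 0.23 -0.45 -1.73] [0.14 0.46 0.03] [610.7 165.  138.3]
[-0.23 -0.18 -1.94] [ 0.16  0.47 -0.04] [610.6 165.1 138.3]
[ 0.23 -0.31 -1.94] [0.16 0.38 0.  ] [610.6 165.1 138.3]
[ 0.31 -0.04 -1.93] [ 0.19  0.47 -0.05] [610.6 165.2 138.3]
(np.float64(604.8855121487296), np.float64(167.51752144261067)) [(22, 130), (27, 115), (17, 93), (2, 86), (32, 75), (7, 65), (-2, 61), (-7, 59), (37, 58)]
```

```bash
python3 -m handwheel '[[-0.0011,-0.0001,0.001,0],[-0.0011,-0.0001,0.001,0],[-0.0008,-0.0001,0.0006,0],[0,0,0,0],[0,0,0,0]]';python3 -m handwheel '[[-0.0008,-0.0001,0.0006,0],[0,0,0,0],[0,0,0,0]]';python3 -m handwheel '[[-0.0006,0,0.0005,0],[0,0,0,0],[0,0,0,0]]'
```

```text
time: 34.6
tool_pos: [614.3, 163.3, 138.3]
tcp_rot: [-179.0, 40.2, 159.4]
ft_force: [-0.1, -0.1, -1.2]
finger_gap: 53.6
grip_force: 53.3
time: 34.9
tool_pos: [615.2, 162.9, 138.3]
tcp_rot: [-179.0, 40.3, 159.4]
ft_force: [0.5, 0.4, -1.2]
finger_gap: 53.6
grip_force: 53.3
time: 35.2
tool_pos: [615.9, 162.7, 138.4]
tcp_rot: [-179.0, 40.3, 159.4]
ft_force: [-0.2, -0.6, -2.9]
finger_gap: 54.0
grip_force: 53.3
```

```bash
for i in 1; do python3 -m handwheel '[[-0.0006,-0.0001,0.0005,0],[0,0,0,0],[0,0,0,0]]';python3 -m handwheel '[[-0.0006,-0.0001,0.0005,0],[0,0,0,0],[0,0,0,0]]'; done; python3 - <<'E'
from m import *
for i in range(3): f=r.sense();print(f["ft_force"].round(2),f["tool_pos"].round(1));r.snapshot("top")
E
```

```text
time: 35.5
tool_pos: [616.6, 162.3, 138.4]
tcp_rot: [-179.0, 40.3, 159.4]
ft_force: [1.0, 0.5, -1.4]
finger_gap: 54.0
grip_force: 53.3
time: 35.8
tool_pos: [616.9, 162.0, 138.0]
tcp_rot: [-179.0, 40.2, 159.4]
ft_force: [-3.8, 2.3, -1.2]
finger_gap: 53.5
grip_force: 53.5
[-3.84  2.3  -1.23] [616.9 162.  138. ]
[-5.23  0.86 -1.97] [617.  162.  138.1]
[-4.09  2.72 -1.14] [617.  162.  138.1]
```

The stem has reached the slot's closed end, with a light 4 N touch. I back off half a millimetre, take a force baseline, and lower toward the weight.

```bash
cat > f.py <<'E'
from h import *
def F(n=10):
    a=[]
    for i in range(n): r.snapshot("top");s=r.sense();a.append(np.r_[s["ft_force"],s["wrist_torque"]])
    a=np.array(a);print("F",a.mean(0).round(2),"+-",(a.std(0)/np.sqrt(n)).round(2),"tcp",s["tool_pos"].round(1),"t",round(s["time"],2))
if __name__=="__main__": F()
E
python3 -m handwheel '[[0.0004,0,-0.0004,0],[0,0,0,0],[0,0,0,0]]'; python3 f.py; python3 -m handwheel '[[0.0013,0,0.0015,0],[0.0013,0,0.0015,0],[0.0013,0,0.0015,0],[0.0013,0,0.0015,0],[0.0007,0,0.0008,0],[0.0007,0,0.0008,0],[0,0,0,0]]'
```

```text
time: 36.25
tool_pos: [616.9, 162.1, 138.6]
tcp_rot: [-179.0, 40.3, 159.4]
ft_force: [-1.0, 1.3, -1.1]
finger_gap: 53.3
grip_force: 53.4
F [-0.59  0.86 -1.65  0.27  0.54  0.04] +- [0.2  0.15 0.12 0.01 0.01 0.01] tcp [616.8 162.1 138.5] t 36.75
time: 37.45
tool_pos: [616.5, 162.0, 128.2]
tcp_rot: [-179.0, 40.2, 159.4]
ft_force: [0.4, 0.7, -2.6]
finger_gap: 54.0
grip_force: 53.3
```

```bash
python3 -m handwheel '[[0.0007,0,0.0008,0],[0.0007,0,0.0008,0],[0.0007,0,0.0008,0],[0.0007,0,0.0008,0],[0.0007,0,0.0008,0],[0.001,0,0.0011,0],[0.001,0,0.0011,0],[0.001,0,0.0011,0],[0,0,0,0]]'; python3 -c "
from f import *
F(6)"; python3 -m handwheel '[[0.001,0,0.0011,0],[0.001,0,0.0011,0],[0.001,0,0.0011,0],[0.001,0,0.0011,0],[0.001,0,0.0011,0],[0.001,0,0.0011,0],[0.001,0,0.0011,0],[0.001,0,0.0011,0],[0,0,0,0]]';python3 -c "
from f import *
F(6)"
```

```text
time: 38.35
tool_pos: [616.3, 162.1, 118.4]
tcp_rot: [-179.0, 40.2, 159.4]
ft_force: [1.2, -0.4, -1.4]
finger_gap: 53.6
grip_force: 53.3
F [ 0.17  0.26 -1.79  0.21  0.39  0.05] +- [0.14 0.21 0.22 0.01 0.02 0.01] tcp [616.3 162.  118.6] t 38.65
time: 39.55
tool_pos: [615.9, 162.1, 106.6]
tcp_rot: [-179.0, 40.3, 159.4]
ft_force: [2.1, 0.6, -0.9]
finger_gap: 53.6
grip_force: 53.3
F [ 1.81  1.21 -0.54  0.28  0.15  0.16] +- [0.29 0.23 0.18 0.01 0.01 0.01] tcp [615.9 162.1 106.8] t 39.85
```

```bash
python3 -m handwheel '[[-0.0004,0.0004,0.0004,0],[0.0006,0,0.0008,0],[0.0006,0,0.0008,0],[0.0006,0,0.0008,0],[0.0006,0,0.0008,0],[0,0,0,0]]'; python3 -c "
from f import *
F(10)"
```

```text
time: 40.45
tool_pos: [616.6, 161.9, 102.3]
tcp_rot: [-179.0, 40.2, 159.4]
ft_force: [-0.7, 0.6, -0.2]
finger_gap: 53.6
grip_force: 53.5
F [-0.92 -0.15 -0.35  0.14  0.43 -0.04] +- [0.16 0.13 0.12 0.01 0.01 0.01] tcp [616.7 162.  102.6] t 40.95
```

```bash
python3 -m handwheel '[[0.0009,0,0.0006,0],[0.0006,0,0.0008,0],[0.0006,0,0.0008,0],[0.0006,0,0.0008,0],[0,0,0,0]]'; python3 -c "
from f import *
F(16)"
```

```text
time: 41.45
tool_pos: [616.6, 162.1, 98.5]
tcp_rot: [-179.0, 40.2, 159.4]
ft_force: [-0.8, -0.7, -0.8]
finger_gap: 53.6
grip_force: 53.4
F [ 0.09  0.08 -0.29  0.17  0.27  0.03] +- [0.13 0.12 0.11 0.01 0.01 0.01] tcp [616.6 162.1  98.7] t 42.25
```

```bash
python3 -m handwheel '[[0.0009,0,0.0011,0],[0.0009,0,0.0011,0],[0.0009,0,0.0011,0],[0.0009,0,0.0011,0],[0.0009,0,0.0011,0],[0.0009,0,0.0011,0],[0.0009,0,0.0011,0],[0,0,0,0]]'; python3 -c "
from f import *
F(20)"
```

```text
time: 43.05
tool_pos: [616.7, 161.9, 88.5]
tcp_rot: [-179.0, 40.2, 159.4]
ft_force: [-0.8, 1.9, 0.4]
finger_gap: 54.1
grip_force: 53.5
F [-0.85  1.4   0.44  0.31  0.33  0.12] +- [0.12 0.09 0.08 0.01 0.01 0.01] tcp [616.7 161.9  88.7] t 44.05
```

```bash
python3 -m handwheel '[[-0.0013,0.0002,-0.0018,0],[-0.0013,0,-0.0018,0],[-0.0013,0,-0.0017,0],[0,0,0,0],[0,0,0,0]]'; python3 -c "
from f import *
F(20)"
```

```text
time: 44.55
tool_pos: [616.5, 162.2, 95.4]
tcp_rot: [-179.1, 40.3, 159.4]
ft_force: [1.0, -1.1, -0.0]
finger_gap: 53.2
grip_force: 53.4
F [ 1.02 -0.55  0.09  0.06  0.17 -0.04] +- [0.08 0.11 0.11 0.01 0.01 0.01] tcp [616.4 162.3  95.2] t 45.55
```

Spring and weight balance at this height (Fz≈0). Ease the grip and release.

```bash
python3 -m handwheel '[[-0.0003,0,0.0002,0],[0,0,0,0],[0,0,0,0]]' - 20; python3 -m handwheel '[[0,0,0,0],[0,0,0,0],[0,0,0,0],[0,0,0,0]]' 0.060;  python3 - <<'E'
from m import *
for i in range(6):
    s=r.snapshot("scene")[:,:,::-1];a,st=discc(s,"scene",350,285,24,18);print(round(r.sense()["time"],2),a.round(2),st.tolist())
f=r.sense();print(f["ft_force"].round(2),f["finger_gap"],f["tool_pos"])
E
```

```text
time: 45.85
tool_pos: [616.6, 162.2, 95.1]
tcp_rot: [-179.0, 40.2, 159.4]
ft_force: [-1.6, -0.3, 0.0]
finger_gap: 53.8
grip_force: 53.5
time: 46.25
tool_pos: [616.8, 162.2, 95.3]
tcp_rot: [-179.0, 40.3, 159.4]
ft_force: [-0.7, -0.0, -0.3]
finger_gap: 60.3
grip_force: 0.0
46.3 [347.03 279.12] [338, 271, 22, 20, 232]
46.35 [347.03 279.12] [338, 271, 22, 20, 235]
46.4 [347.03 279.12] [338, 271, 22, 20, 230]
46.45 [347.03 279.12] [338, 271, 22, 20, 231]
46.5 [347.06 279.07] [338, 271, 22, 20, 233]
46.55 [347.02 279.09] [338, 271, 22, 20, 233]
[0.21 0.87 0.27] 60.20142545422635 [616.70818812 162.14102779  95.24680641]
```

Released with no visible bobbing. I open fully and withdraw straight back.

```bash
python3 -m handwheel '[[0,0,0,0],[0,0,0,0],[0,0,0,0],[0,0,0,0]]' 0.085; python3 -m handwheel '[[0.004,0,-0.0034,0],[0.008,0,-0.0065,0],[0.012,0,-0.01,0],[0.02,0,-0.017,0],[0.03,0,-0.025,0],[0.03,0,-0.025,0],[0,0,0,0]]'; python3 - <<'E'
from m import *
for i in range(12):
    s=r.snapshot("scene")[:,:,::-1];a,st=discc(s,"scene",350,285,24,18);print(a.round(1),st.tolist(),end=" ")
t=r.snapshot("top")[:,:,::-1];f=r.sense();print(f["time"],f["tool_pos"],f["ft_force"])
z=95.2+18
q,c,h=meas(t,z,611,165,28);print(c,h)
a,sa=discc(s,"scene",350,285,24,18);b,sb=discc(t,"top",244,222,22);print(tri(a,b),sb)
# change of the others vs first picture
t0=cv2.imread("pics/top0.png");d=cv2.absdiff(t0,np.ascontiguousarray(t)).max(2)
for n,(x,y) in dict(mid=(411,251),small=(370,241),blue=(456,308),orange=(493,257),lantern=(465,178),bowl=(319,141),top=(365,184)).items():print(n,float(np.mean(d[y-10:y+10,x-10:x+10])))
cv2.imwrite("pics/end_t.png",t);cv2.imwrite("pics/end_s.png",s)
E
```

```text
time: 46.95
tool_pos: [616.7, 162.2, 95.3]
tcp_rot: [-179.0, 40.3, 159.4]
ft_force: [-0.5, -0.5, 0.1]
finger_gap: 84.9
grip_force: 0.0
time: 47.65
tool_pos: [486.1, 212.6, 93.1]
tcp_rot: [-179.0, 40.2, 159.6]
ft_force: [0.4, 0.1, -0.6]
finger_gap: 84.9
grip_force: 0.0
[349.5 280.6] [338, 271, 24, 21, 356] [349.5 280.6] [338, 271, 24, 21, 356] [349.5 280.6] [338, 271, 24, 21, 357] [349.5 280.6] [338, 271, 24, 21, 357] [349.5 280.6] [338, 271, 24, 21, 357] [349.5 280.6] [338, 271, 24, 21, 356] [349.5 280.6] [338, 271, 24, 21, 356] [349.5 280.6] [338, 271, 24, 21, 356] [349.5 280.6] [338, 271, 24, 21, 357] [349.5 280.6] [338, 271, 24, 21, 357] [349.5 280.6] [338, 271, 24, 21, 357] [349.5 280.6] [338, 271, 24, 21, 357] 48.3 [490.5795228  210.94995788  94.31127521] [ 0.18732242 -0.1007106  -0.60222774]
(np.float64(609.25), np.float64(164.0)) [(37, 179), (42, 147), (-22, 137), (-27, 120), (32, 116), (-17, 81), (47, 53), (27, 52), (-32, 47)]
(array([611.3, 165.6, 104.9]), array([ 0.08,  0.01,  0.04, -0.05])) [231 211  28  28 552]
mid 3.3775
small 3.11
blue 3.625
orange 4.0275
lantern 2.03
bowl 3.715
top 11.61
```

```bash
python3 - <<'E'
import cv2,numpy as np
for n,(x,y) in(("top",(365,184)),):
  for f in("t8","now_t","end_t"):
    a=cv2.imread("pics/top0.png");b=cv2.imread(f"pics/{f}.png")
    T=a[y-12:y+12,x-14:x+14];m=cv2.matchTemplate(b[y-30:y+30,x-35:x+35],T,cv2.TM_CCOEFF_NORMED);print(f,cv2.minMaxLoc(m),"expect (21,18)")
a=cv2.imread("pics/scene0.png");b=cv2.imread("pics/end_s.png");x,y=264,267
m=cv2.matchTemplate(b[y-25:y+25,x-25:x+25],a[y-9:y+9,x-9:x+9],cv2.TM_CCOEFF_NORMED);print(cv2.minMaxLoc(m),"expect (16,16)")
E
```

```text
t8 (-0.44178658723831177, 0.9026330709457397, (42, 17), (22, 18)) expect (21,18)
now_t (-0.4420793354511261, 0.9026511311531067, (42, 17), (22, 18)) expect (21,18)
end_t (-0.44241204857826233, 0.9016028046607971, (42, 17), (22, 18)) expect (21,18)
(-0.20697635412216187, 0.9230114817619324, (28, 0), (15, 16)) expect (16,16)
```

```bash
python3 -c "
from bench import r
print(r.hand_in())"
```

```text
the job is handed in; nothing more can be done
None
```

The largest weight now rests on the hanger, slot opposite the first weight's to within a few degrees and centred to about 1 mm; it showed no bobbing after release, only the spinning top reads about 1 pixel off its first picture (I never worked near it), and I handed the job in at about 48 s.

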